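# Load the paint stand: lock the coupler on its ball and hang its castings

### The arm

A 6-joint arm with a two-finger parallel gripper is mounted at the origin on the work surface. World frame = base frame: x ahead of the robot, y to its left, z up, the work surface at z = 0. Lengths are in m, angles in rad, forces in N, time in s.
With the tool pointing down it reaches from about 0.375 to 0.9 m from the base axis. Payload 3.1 kg.
Tool frame: the origin (TCP) lies where the fingers leave the gripper's body, on its centre line; the fingertips stand 73 mm ahead of it and the grasp point (between the pads) lies 54 mm ahead of it; z points along the fingers, y is the line along which they close (so a half turn about z gives the same grasp; the last joint's range is limited). The gripper opens to 85 mm and grips with 20 to 120 N. Pads are 22 mm wide; open, the fingers measure 114 mm over their backs; the gripper's body (76 mm by 85 mm) begins 54 mm behind the grasp point. The pads swing forward as they close: fully open they stand 13 mm farther back than shut.
Start: joints at [1.081, 0.527, 1.433, -0, 1.181, -0.178], TCP at [0.191, 0.595, 0.304] pointing down, gripper open.
Joint ranges: [-3.08, 3.08], [-0.75, 2.2], [0.22, 2.44], [-1.43, 4.57], [0, 2.65], [-2.85, 2.85]. Speed limits (rad/s): [2.79, 2.79, 3.14, 3.14, 3.14, 3.14].

### API

Orientations are given as a unit quaternion [x, y, z, w].
In Python, from station import manip gives the robot as it stands.
- The arm moves only by the shell command python3 -m crank 'ROWS' [FORCE]. ROWS is JSON, a list of rows, each an object with "dp": the shift along the tool's x, y, z normalised to -1 to 1, where 1 is 50 cm, a list of three; "delta_rot": the turn, a rotation vector about the tool's x, y, z normalised to -1 to 1, where 1 is 2 pi rad, a list of three; "fingers": the opening, from -1 (shut) to 1 (fully open). A call has 1 to 12 rows; each row shifts and turns the commanded pose from where the row before left it, along the tool's axes as they then stand; what a row does not reach is not made up. A row lasts 1/12 s, in which the tool goes at most 41.7 mm and 7.16 degrees, less where a joint would pass 70% of its speed; a pose out of reach is approached as far as the arm can. A call with a number of a shift or a turn outside -1 to 1 is refused whole. A call with a gripper value outside its range is refused whole. The fingers move at their own pace and stop on an object; FORCE is the grip in N (left out, the last holds). Time passes only in rows, so rows that do not move let the fingers close. It gives the time, the measured TCP pose, the force, the opening and the grip force at its end, in the units of the state.
- manip.sense(): the state, without advancing time (a new reading comes with each control period).
- manip.snapshot(name): name is "side" or "top" or "wrist"; returns (picture, depth): 400x640x3 uint8, red, green, blue; 400x640 float32, m along the optical axis (not along the pixel's ray), 0 where there is no reading.
- manip.camera_model(name): a dict with "fx", "fy", "cx", "cy" (pixels), "origin" and "attitude" of the camera in the world. Camera axes: x right, y up, looking along -z (the intrinsics and any distortion apply to the point x, -y, -z); pixel columns grow to the right and rows downward; lengths in m; the calibration is good to about 2 mm. A picture is of the moment at which its call begins: read the wrist's pose just before it. camera_model takes no time and is no camera call; for the wrist camera it gives the pose at the moment of the call.
- manip.sign_off(): hands the job in; it is judged then, once.
The state is a dict: "t": time; "q": joint angles; "qd": joint speeds; "tau": joint torques, N m; "tcp_pos": TCP position; "tool_rot": TCP orientation; "force": force on the tool from outside, world axes, zero at the start; "ft_torque": the same for the moment, N m; "finger_gap": opening from 0.0 (shut) to 1.0 (fully open); "gripper_force": force on a finger pad.
Only numpy, scipy, OpenCV 4.12 (cv2) and the standard library are available. Lean on these libraries where they do the work, as an engineer would, in place of code of your own. Each camera call takes 0.05 s, during which the arm holds its last target. There are 200 camera calls.

### The job

Get this set ready for painting. Raise the coupler's red-gripped handle, lower the coupler over the ball of the grey stand so that it sits flat with its tongue along the block, and press the handle right down to lock it. Hook every casting that has a paint hook onto the rail, on the robot's left of the black band, and slide it along the rail to the right, without lifting it, until the whole casting is past the band; leave them hanging still, and do not push the bolt tray about.

Things in the scene. Friction and masses are not known exactly. Their poses are not given: they have to be found in the camera images.
- coupler: Loose aluminium ball coupler, 0.7 kg, lying on its flat underside. Origin: centre of the underside of its square head; z up, x along the tongue, towards the handle's red grip. Head 49 x 49 mm, 54 mm high, with a socket open below, 39 mm square, 46 mm deep; tongue of two 44 mm high cheeks (39 mm over both) to x = 120 mm. Centre of mass near x = 20 mm. Carry it by the head, gripped across y.
- socket (a point): Centre of the ball socket, 27 mm above the coupler's underside; it coincides with the ball when the coupler is home.
- tongue_end (a point): Point on the coupler's underside 110 mm along the tongue from the head's centre.
- handle (a joint): Angle of the coupler's handle: 0 = lying flat along the tongue (locked, latch under the ball), 0.95 = fully raised (latch drawn back). With it below about 0.5 the latch keeps a ball from entering. Light friction (about 0.06 N m) holds it wherever it is left; it starts down or nearly so.
- handle_hinge (a point): Hinge axis of the handle (parallel to the coupler's y), 45 mm along x and 66 mm above the coupler's origin. The handle runs from here to +x when down and its tip swings up.
- handle_grip (a point): Middle of the red grip of the handle, 95 mm from the hinge; the grip is an 18 mm thick round bar, 55 mm long, that overhangs the tongue and has free space below it. Pinched firmly it does not swivel between the fingers, and the loose coupler then lifts: let the hand lean with the handle, or raise it in several short grips.
- ballstand: Fixed holding stand: a grey block 160 x 50 mm, top face 50 mm above the bench, with a steel ball on a short stem near one end, on a 190 x 100 mm foot. Origin: on the bench below the ball; x along the block from the ball to its free end (block from -35 to +125 mm), z up.
- ball (a point): Centre of the 36 mm ball, 77 mm above the bench. The coupler's socket drops over it with 1.5 mm play a side until head and tongue stand flat on the block, 50 mm above the bench, tongue along the block.
- rest_end (a point): Point on the block's top, 110 mm from the ball along the block, where the tongue end comes to rest.
- rail: Fixed rail: a 12 mm steel bar 180 mm above the bench along the body's y, 332 mm long, on a post (12 mm) at each end, at y = -160 and +160 mm. Origin: on the bench under the rail's middle. x points away from the robot. Hooks go on from the robot's side (open side of the hook leading, in +x), over the bar and down.
- mark (a point): A narrow black band round the rail, 20 mm on the +y side of its middle. From the band to the post at -y (the robot's right) is the marked stretch; from the band to the post at +y is the loading part.
- tray: Bystander: a grey tray of bolts, 130 x 100 x 40 mm, heavy; origin under its centre.
- hanger0: Up to three alike (absent ones read None; each entry gives part of the description): an aluminium block 56 x 44 x 26 mm (x, y, z) with a flat steel hook fixed on it, one rigid piece 175 mm tall, 0.2 kg, standing upright on the bench. Origin: centre of the block's underside; z up, x towards the hook's open side. Starts with x pointing away from the robot, within 0.5 rad.
- hanger1: Like hanger0. Hook (all alike): a 16 mm wide strap rises from the block at x = -22 to -16 mm, runs over a peaked arch and ends in a lip at x = 16 to 22 mm whose lower end is 98 mm above the origin. The hook is open on the +x side between lip and block top (26 mm), where the rail enters.
- hanger2: Like hanger0. Grip tab on top of the arch: 10 mm thick along x, 22 mm wide along y, from 125 to 175 mm above the origin at x = y = 0. The arch below it slopes down on both sides (along x) from a height of 128 mm. When hung, the rail's axis settles in the peak of the arch at x = 0, 115 mm above the origin, so the origin is 65 mm above the bench.
There are look-alikes about, which are no part of the job. What is shaped like the hanger1 but turquoise or yellow is not meant. Leave any green look-alike of the coupler alone.

How it is judged:
On the way, in this order (a step that is already met when the one before it is completed fails the run):
1. the coupler's handle is raised (over 0.6 rad), before it is on the ball (value of joint handle above 0.6 rad and horizontal distance between socket and ball above 0.03 m), for 0.2 s.
2. the coupler sits home on the ball, flat on the block with the tongue along it, its handle still raised (over 0.5 rad) (horizontal distance between socket and ball below 0.005 m and z of coupler in the frame of ballstand between 0.046 and 0.054 m and angle between coupler's own z axis and vertical below 0.08 rad and horizontal distance between tongue_end and rest_end below 0.022 m and value of joint handle above 0.5 rad), for 0.2 s.
3. the handle is pressed down (under 0.08 rad) with the coupler home (horizontal distance between socket and ball below 0.005 m and z of coupler in the frame of ballstand between 0.046 and 0.054 m and angle between coupler's own z axis and vertical below 0.08 rad and horizontal distance between tongue_end and rest_end below 0.022 m and value of joint handle below 0.08 rad), for 0.2 s.
At the end, for the whole second after the job is handed in: Coupler home on the ball (5 mm in plan, 4 mm in height, level to 0.08 rad, tongue end within 22 mm of the rest point), handle under 0.08 rad; every casting present hangs still (tilt under 0.2 rad, under 0.08 m/s) from the rail, wholly between the black band and the right-hand post (all of step 3 and y of hanger0 in the frame of rail between -0.15 and 0.004 m and x of hanger0 in the frame of rail between -0.02 and 0.02 m and z of hanger0 in the frame of rail between 0.055 and 0.076 m and angle between each of hanger0, hanger1, hanger2's own z axis and vertical below 0.2 rad and linear speed of each of hanger0, hanger1, hanger2 below 0.08 m/s and y of hanger1 in the frame of rail between -0.15 and 0.004 m and x of hanger1 in the frame of rail between -0.02 and 0.02 m and z of hanger1 in the frame of rail between 0.055 and 0.076 m and y of hanger2 in the frame of rail between -0.15 and 0.004 m and x of hanger2 in the frame of rail between -0.02 and 0.02 m and z of hanger2 in the frame of rail between 0.055 and 0.076 m); the robot touches nothing.
It fails at once if a hook is lifted on, off or over the rail inside the marked stretch instead of being slid into it ((y of hanger0 in the frame of rail between -0.17 and -0.005 m and z of hanger0 in the frame of rail above 0.09 m and x of hanger0 in the frame of rail between -0.045 and 0.045 m) or (y of hanger1 in the frame of rail between -0.17 and -0.005 m and z of hanger1 in the frame of rail above 0.09 m and x of hanger1 in the frame of rail between -0.045 and 0.045 m) or (y of hanger2 in the frame of rail between -0.17 and -0.005 m and z of hanger2 in the frame of rail above 0.09 m and x of hanger2 in the frame of rail between -0.045 and 0.045 m)).
It fails at once if the tray of bolts is pushed away (distance of tray from where it was at the start of the episode above 0.05 m).
Of hanger0, hanger1, hanger2 only 2 to 3 are there at a start; the rules pass over those that are not, and their reading is None.
At some moment in a run one of coupler, hanger0, hanger1, hanger2 may be knocked a few centimetres aside while the robot is not near it.
It also fails if it takes over 210 s, if anything falls off the work surface, if the arm or the gripper's body presses on something with over 40 N, if the wrist force passes 120 N, or if a joint passes its speed limit or range.

## Working session

There is one attempt and no reset: what is moved stays moved. The work goes in short steps, Python scripts to look and compute and a shell command to move; the robot and the scene stay as the last step left them, time stands still between calls to the robot, and variables do not carry over. Pictures are saved under pics/ and viewed, at most 14 in all, crops included, and the job is handed in when it is done.

```bash
ls; mkdir -p pics; cat > h.py <<'E'
import numpy as np,cv2,json
from station import manip
from scipy.spatial.transform import Rotation as R
def att(m):
    a=np.array(m["attitude"],float)
    return a if a.shape==(3,3) else R.from_quat(a).as_matrix()
def cloud(name,save=None):
    m=manip.camera_model(name); im,d=manip.snapshot(name)
    if save: cv2.imwrite(save,im[:,:,::-1])
    v,u=np.mgrid[0:400,0:640]
    p=np.stack([(u-m["cx"])/m["fx"]*d,-(v-m["cy"])/m["fy"]*d,-d],-1)
    P=p@att(m).T+np.array(m["origin"]); P[d==0]=np.nan
    return im,d,P
E
python3 - <<'E'
from h import *
for n in("top","side"):
    m=manip.camera_model(n);print(m)
    im,d,P=cloud(n,f"pics/{n}0.png");np.savez(f"{n}0.npz",im=im,d=d,P=P)
print(manip.sense())
E
```

```text
pics
{'fx': 432.9272958929047, 'fy': 432.9272958929047, 'cx': 323.6018117937648, 'cy': 195.6949413488517, 'origin': array([0.30185127, 0.00926328, 1.22474715]), 'attitude': array([-0.06427088,  0.06576192,  0.70702423, -0.70118568])}
{'fx': 506.62058568991193, 'fy': 506.62058568991193, 'cx': 322.92730000226084, 'cy': 200.56655266931884, 'origin': array([ 0.22777227, -0.91310934,  0.80070089]), 'attitude': array([ 0.45399225, -0.07542229, -0.13055391,  0.87815613])}
{'t': 0.1, 'q': array([ 1.08149613e+00,  5.28386411e-01,  1.43379285e+00,  4.74815273e-06,
        1.18135765e+00, -1.78490349e-01]), 'qd': array([ 0.00046057, -0.00346883, -0.00286844, -0.0003459 , -0.00060818,
       -0.00123173]), 'tau': array([-9.92421374e-04, -4.43302238e+01, -1.78584695e+01, -2.85634360e-04,
        3.91146663e-03, -1.54485033e-06]), 'tcp_pos': array([0.19086917, 0.59461491, 0.30301726]), 'tool_rot': array([ 1.54780973e-01,  9.87948331e-01, -9.17720507e-04, -3.20665394e-04]), 'force': array([-0.93239109,  1.02063584,  0.89012518]), 'ft_torque': array([-0.00505213,  0.02815646,  0.01964715]), 'gripper_force': 0.0, 'finger_gap': 0.9975643890217116}
```

View pics/top0.png

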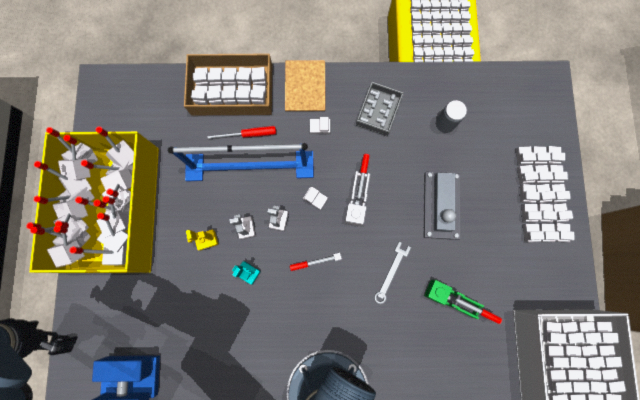

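View pics/side0.png

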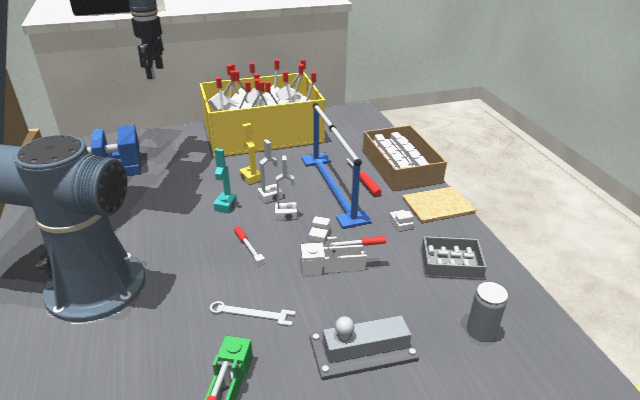

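The top view shows the coupler with head at (355,213) and grip at (364,165). The stand's ball is at (448,214) with its block running up the image. The rail runs (170–313, 150), and two grey hangers stand at (243,225) and (278,217). Turquoise, yellow and green objects are decoys, and the tray is at (381,108).

```bash
cat > m1.py <<'E'
from h import *
Z=np.load("top0.npz");im,P=Z["im"],Z["P"]
def reg(u0,v0,u1,v1,zl,zh,name,col=None):
    p=P[v0:v1,u0:u1].reshape(-1,3);c=im[v0:v1,u0:u1].reshape(-1,3).astype(int)
    k=(p[:,2]>zl)&(p[:,2]<zh)
    if col=="red":k&=(c[:,0]>150)&(c[:,1]<80)
    if col=="dark":k&=c.max(1)<60
    p=p[k]
    if len(p)<3: print(name,len(p));return
    r=cv2.minAreaRect((p[:,:2]*1000).astype(np.float32))
    print(name,len(p),"med",np.median(p,0).round(4),"rect c",np.round(r[0],1),"sz",np.round(r[1],1),"ang",round(r[2],1))
reg(335,195,375,232,.045,.065,"head")
reg(335,170,380,232,.035,.06,"coupler all")
reg(350,145,380,180,.03,.12,"grip","red")
reg(350,145,380,215,.056,.12,"handle+")
reg(430,160,470,240,.04,.06,"block")
reg(430,160,470,240,.08,.12,"ball")
reg(425,160,470,245,.004,.03,"foot")
reg(160,135,325,165,.165,.2,"rail")
reg(160,135,325,165,.165,.2,"band","dark")
reg(225,200,262,245,.14,.2,"tabA");reg(225,200,262,245,.015,.035,"blkA")
reg(262,195,292,240,.14,.2,"tabB");reg(262,195,292,240,.015,.035,"blkB")
reg(225,200,262,245,.05,.2,"hookA");reg(262,195,292,240,.05,.2,"hookB")
reg(300,180,330,212,.01,.2,"cubes")
reg(350,75,410,140,.01,.2,"tray")
E
python3 m1.py; python3 -c "
import cv2;i=cv2.imread('pics/top0.png')[120:240,160:400];cv2.imwrite('pics/c1.png',cv2.resize(i,None,fx=3.3,fy=3.3,interpolation=2))"
```

```text
head 343 med [ 0.471  -0.0802  0.0542] rect c [485.3 -83.4] sz [48.7 78.9] ang 79.3
coupler all 439 med [ 0.4787 -0.0827  0.053 ] rect c [517.8 -89.6] sz [ 48.8 145.3] ang 79.1
grip 116 med [ 0.6055 -0.1077  0.077 ] rect c [ 606.2 -107.4] sz [16.6 52.2] ang 78.2
handle+ 335 med [ 0.5487 -0.0988  0.0719] rect c [549.7 -92.1] sz [ 41.8 167.5] ang 84.7
block 926 med [ 0.5139 -0.327   0.0493] rect c [ 505.  -329.8] sz [ 49.6 161.3] ang 86.3
ball 132 med [ 0.4583 -0.3255  0.0895] rect c [ 459.5 -327.7] sz [33.3 32.8] ang 77.3
foot 1241 med [ 0.4866 -0.3062  0.0119] rect c [ 511.8 -345.6] sz [129.2 245.3] ang 86.1
rail 715 med [0.6189 0.2246 0.184 ] rect c [619.5 220.1] sz [ 17.2 347.1] ang 1.0
band 69 med [0.6171 0.24   0.186 ] rect c [619.4 220.2] sz [ 15.2 346.9] ang 1.0
tabA 64 med [0.4374 0.2249 0.1718] rect c [438.9 226.4] sz [10. 22.] ang 12.9
blkA 223 med [0.4406 0.2186 0.0253] rect c [439.2 225.1] sz [57.5 44.1] ang 7.9
tabB 55 med [0.4602 0.1331 0.1723] rect c [460.9 134. ] sz [22.2 10. ] ang 77.0
blkB 207 med [0.4571 0.1253 0.0254] rect c [460.9 134. ] sz [48.2 55.5] ang 77.8
hookA 174 med [0.4344 0.2237 0.1224] rect c [439.2 226.5] sz [44.8 22. ] ang 13.3
hookB 157 med [0.4562 0.1339 0.1223] rect c [461.1 134.2] sz [22.2 44.4] ang 80.6
cubes 311 med [0.52   0.0302 0.0224] rect c [521.3  30.6] sz [59.8 41. ] ang 58.0
tray 884 med [ 0.7882 -0.1584  0.0212] rect c [ 785.9 -159.3] sz [ 99.9 133.4] ang 69.0
```

View pics/c1.png

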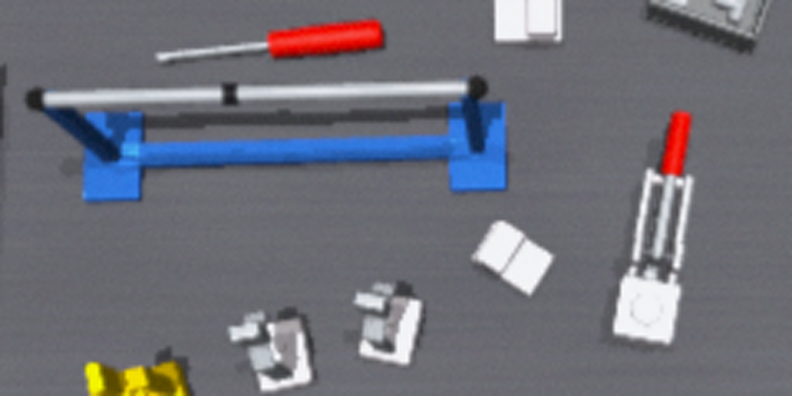

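```bash
cat > go.py <<'E'
# usage: go.py x y z [yaw_of_tool_y_deg] : what shift (norm) is left; turn first (about tool z), then shift in turned axes, or shift in present axes
import sys
from h import *
s=manip.sense();Q=R.from_quat(s["tool_rot"]);p=np.array(s["tcp_pos"])
t=np.array([float(a) for a in sys.argv[1:4]])
M=Q.as_matrix();yaw=np.degrees(np.arctan2(M[1,1],M[0,1]))
print("t",round(s["t"],2),"p",p.round(4),"yawy",yaw.round(2),"q",np.round(s["q"],2),"F",np.round(s["force"],1),"gap",round(s["finger_gap"],3))
d=(t-p); print("shift now axes, norm:",(M.T@d/.5).round(4),"mm",(d*1e3).round(1),"min rows",np.ceil(np.linalg.norm(d)/.0417))
w=float(sys.argv[4]) if len(sys.argv)>4 else yaw
T=np.column_stack([[np.cos(np.radians(w-90+180)),np.sin(np.radians(w+90)),0],[np.cos(np.radians(w)),np.sin(np.radians(w)),0],[0,0,-1]])
T[:,0]=np.cross(T[:,1],T[:,2])
rv=(Q.inv()*R.from_matrix(T)).as_rotvec();print("turn norm",(rv/2/np.pi).round(5),"deg",np.degrees(rv).round(2))
print("shift after turn:",(T.T@d/.5).round(4))
E
python3 -m crank '[{"dp":[-0.0612,-0.0541,-0.005],"delta_rot":[0,0,-0.0009],"fingers":1},{"dp":[-0.0612,-0.0541,-0.005],"delta_rot":[0,0,0],"fingers":1},{"dp":[-0.0612,-0.0541,-0.005],"delta_rot":[0,0,0],"fingers":1},{"dp":[-0.0612,-0.0541,-0.005],"delta_rot":[0,0,0],"fingers":1},{"dp":[-0.0612,-0.0541,-0.005],"delta_rot":[0,0,0],"fingers":1},{"dp":[-0.0612,-0.0541,-0.005],"delta_rot":[0,0,0],"fingers":1},{"dp":[-0.0612,-0.0541,-0.005],"delta_rot":[0,0,0],"fingers":1},{"dp":[-0.0612,-0.0541,-0.005],"delta_rot":[0,0,0],"fingers":1},{"dp":[-0.0612,-0.0541,-0.005],"delta_rot":[0,0,0],"fingers":1},{"dp":[-0.0612,-0.0541,-0.005],"delta_rot":[0,0,0],"fingers":1}]' 100
python3 go.py .608 -.107 .25 79
```

```text
t: 0.93
tcp_pos: [0.4018, 0.2431, 0.3289]
tool_rot: [0.152, 0.988, -0.0, -0.0]
force: [1.1, 1.1, 0.5]
finger_gap: 0.998
gripper_force: 0.0
t 0.93 p [0.4018 0.2431 0.3289] yawy 72.53 q [ 0.31  0.28  1.78  0.    1.08 -0.96] F [1.1 1.1 0.5] gap 0.998
shift now axes, norm: [-0.6036 -0.5441  0.1576] mm [ 206.2 -350.1  -78.9] min rows 10.0
turn norm [-4.000e-05 -8.000e-05 -1.798e-02] deg [-0.01 -0.03 -6.47]
shift after turn: [-0.5384 -0.6087  0.1577]
```

```bash
python3 -m crank '[{"dp":[0,0,0],"delta_rot":[0,0,-0.018],"fingers":0.4},{"dp":[-0.049,-0.0553,0.0143],"delta_rot":[0,0,0],"fingers":0.4},{"dp":[-0.049,-0.0553,0.0143],"delta_rot":[0,0,0],"fingers":0.4},{"dp":[-0.049,-0.0553,0.0143],"delta_rot":[0,0,0],"fingers":0.4},{"dp":[-0.049,-0.0553,0.0143],"delta_rot":[0,0,0],"fingers":0.4},{"dp":[-0.049,-0.0553,0.0143],"delta_rot":[0,0,0],"fingers":0.4},{"dp":[-0.049,-0.0553,0.0143],"delta_rot":[0,0,0],"fingers":0.4},{"dp":[-0.049,-0.0553,0.0143],"delta_rot":[0,0,0],"fingers":0.4},{"dp":[-0.049,-0.0553,0.0143],"delta_rot":[0,0,0],"fingers":0.4},{"dp":[-0.049,-0.0553,0.0143],"delta_rot":[0,0,0],"fingers":0.4},{"dp":[-0.049,-0.0553,0.0143],"delta_rot":[0,0,0],"fingers":0.4},{"dp":[-0.049,-0.0553,0.0143],"delta_rot":[0,0,0],"fingers":0.4}]'
python3 - <<'E'
from h import *
import time
im,d,P=cloud("wrist","pics/w1.png")
c=im.astype(int);k=(c[...,0]>140)&(c[...,1]<80)&(P[...,2]>.05)&(P[...,2]<.12)
p=P[k];r=cv2.minAreaRect((p[:,:2]*1000).astype(np.float32));print(len(p),r,np.median(p,0))
top=p[p[:,2]>np.nanmax(p[:,2])-.004];print(top.mean(0))
E
python3 go.py .608 -.107 .122 79
```

```text
t: 1.93
tcp_pos: [0.6084, -0.1067, 0.2494]
tool_rot: [0.096, 0.995, 0.0, -0.001]
force: [0.5, 0.5, -0.1]
finger_gap: 0.698
gripper_force: 0.0
537 ((609.9691162109375, -107.46471405029297), (16.673198699951172, 51.475624084472656), 78.50929260253906) [ 0.62107637 -0.11073678  0.07908127]
[ 0.6225142  -0.10996138  0.0796119 ]
t 1.98 p [ 0.6124 -0.1134  0.2483] yawy 78.77 q [-0.36  0.59  1.49 -0.    1.05 -1.73] F [ 3.9 -4.1 -0.1] gap 0.701
shift now axes, norm: [0.0126 0.012  0.2526] mm [  -4.4    6.4 -126.3] min rows 4.0
turn norm [-0.00069  0.00092 -0.00064] deg [-0.25  0.33 -0.23]
shift after turn: [0.0111 0.0109 0.2527]
```

View pics/w1.png

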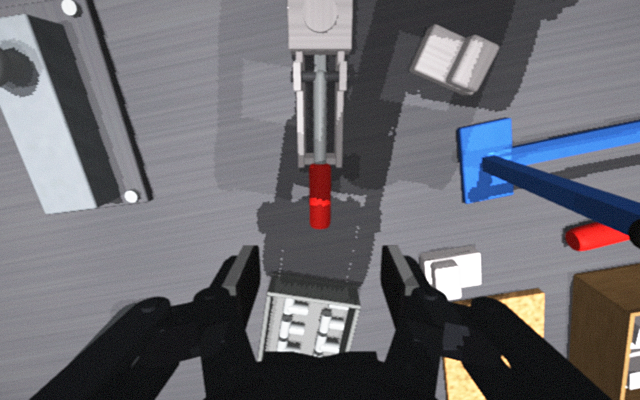

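The wrist view shows the red grip at (320,195) between the fingers' line, coupler in line with the hand, and the tray clear beyond. I'll descend and pinch.

```bash
python3 -m crank '[{"dp":[0,0,0.042],"delta_rot":[0,0,0],"fingers":0.4},{"dp":[0,0,0.042],"delta_rot":[0,0,0],"fingers":0.4},{"dp":[0,0,0.042],"delta_rot":[0,0,0],"fingers":0.4},{"dp":[0,0,0.042],"delta_rot":[0,0,0],"fingers":0.4},{"dp":[0,0,0.042],"delta_rot":[0,0,0],"fingers":0.4},{"dp":[0,0,0.042],"delta_rot":[0,0,0],"fingers":0.4},{"dp":[0,0,0],"delta_rot":[0,0,0],"fingers":-0.3},{"dp":[0,0,0],"delta_rot":[0,0,0],"fingers":-1},{"dp":[0,0,0],"delta_rot":[0,0,0],"fingers":-1},{"dp":[0,0,0],"delta_rot":[0,0,0],"fingers":-1},{"dp":[0,0,0],"delta_rot":[0,0,0],"fingers":-1},{"dp":[0,0,0],"delta_rot":[0,0,0],"fingers":-1}]' 60
python3 go.py .609 -.107 .124 79
```

```text
t: 2.98
tcp_pos: [0.6087, -0.1053, 0.1256]
tool_rot: [0.096, 0.995, -0.0, 0.001]
force: [-0.2, -0.1, -0.3]
finger_gap: 0.189
gripper_force: 58.5
t 2.98 p [ 0.6087 -0.1053  0.1256] yawy 79.02 q [-0.35  0.75  1.58 -0.    0.81 -1.73] F [-0.2 -0.1 -0.3] gap 0.189
shift now axes, norm: [-0.0013 -0.0033  0.0032] mm [ 0.3 -1.7 -1.6] min rows 1.0
turn norm [-1.0e-04  4.1e-04  6.0e-05] deg [-0.03  0.15  0.02]
shift after turn: [-0.0013 -0.0033  0.0032]
```

```bash
python3 -m crank '[{"dp":[0.0071,0,-0.0117],"delta_rot":[0,-0.00995,0],"fingers":-1},{"dp":[0.0071,0,-0.0117],"delta_rot":[0,-0.00995,0],"fingers":-1},{"dp":[0.0071,0,-0.0117],"delta_rot":[0,-0.00995,0],"fingers":-1},{"dp":[0.0071,0,-0.0117],"delta_rot":[0,-0.00995,0],"fingers":-1},{"dp":[0.0071,0,-0.0117],"delta_rot":[0,-0.00995,0],"fingers":-1},{"dp":[0.0071,0,-0.0117],"delta_rot":[0,-0.00995,0],"fingers":-1}]' && python3 -m crank '[{"dp":[0.0071,0,-0.0117],"delta_rot":[0,-0.00995,0],"fingers":-1},{"dp":[0.0071,0,-0.0117],"delta_rot":[0,-0.00995,0],"fingers":-1},{"dp":[0.0071,0,-0.0117],"delta_rot":[0,-0.00995,0],"fingers":-1},{"dp":[0.0071,0,-0.0117],"delta_rot":[0,-0.00995,0],"fingers":-1},{"dp":[0.0071,0,-0.0117],"delta_rot":[0,-0.00995,0],"fingers":-1},{"dp":[0.0071,0,-0.0117],"delta_rot":[0,-0.00995,0],"fingers":-1},{"dp":[0,0,0],"delta_rot":[0,0,0],"fingers":-1},{"dp":[0,0,0],"delta_rot":[0,0,0],"fingers":-1}]'
python3 - <<'E'
from h import *
im,d,P=cloud("side","pics/s1.png")
s=manip.sense();print(np.round(s["q"],2),R.from_quat(s["tool_rot"]).as_matrix()[:,2])
cv2.imwrite("pics/s1.png",cv2.resize(im[180:330,220:460,::-1],None,fx=2.5,fy=2.5))
E
```

```text
t: 3.48
tcp_pos: [0.5817, -0.1, 0.1564]
tool_rot: [0.094, 0.978, -0.018, 0.187]
force: [0.8, 0.7, -3.1]
finger_gap: 0.186
gripper_force: 58.4
t: 4.15
tcp_pos: [0.5857, -0.0878, 0.2037]
tool_rot: [0.093, 0.952, -0.026, 0.292]
force: [2.0, 1.3, 0.6]
finger_gap: 0.185
gripper_force: 59.3
[-0.38  0.56  1.94  1.13  0.12 -2.85] [ 0.54999211 -0.10404835 -0.82866315]
```

View pics/s1.png

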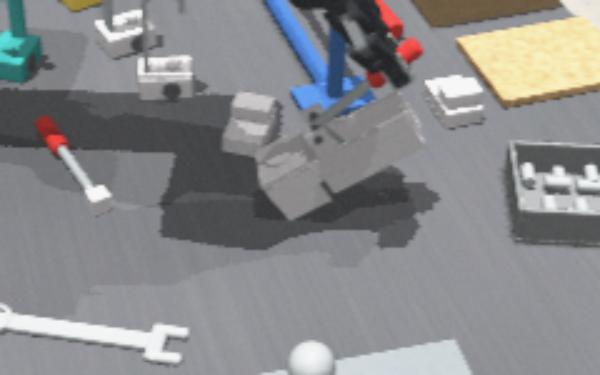

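The side view shows the coupler lifted and tilted (head at (290,180)) with the handle in the fingers; the lean ran into the wrist's limit (q5≈0). I'll set it back down with the right lean for where the hand is, then regrip.

```bash
cat > lean.py <<'E'
# lean.py theta [r]: target tcp pose for handle gripped with hand lean theta(rad); args hinge fixed
import sys
from h import *
th=float(sys.argv[1]); hx,hy,hz,yw,off=[float(a) for a in sys.argv[2:7]]  # hinge, coupler yaw deg, grasp lean offset: handle angle=th+off
s=manip.sense();Q=R.from_quat(s["tool_rot"]);p=np.array(s["tcp_pos"])
ex=np.array([np.cos(np.radians(yw)),np.sin(np.radians(yw)),0]);ez=np.array([0,0,1.]);ey=np.cross(ez,ex)
tz=np.sin(th)*ex-np.cos(th)*ez; ty=ey; T=np.column_stack([np.cross(ty,tz),ty,tz])
a=th+off
t=np.array([hx,hy,hz])+.095*(np.cos(a)*ex+np.sin(a)*ez)-.054*tz
rv=(Q.inv()*R.from_matrix(T)).as_rotvec()
print("target",t.round(4),"d mm",((t-p)*1e3).round(1),"shift norm now",(Q.as_matrix().T@(t-p)/.5).round(4),"turn norm",(rv/2/np.pi).round(4),"deg",np.degrees(rv).round(1))
E
python3 lean.py .56 .5155 -.089 .066 -11.2 .05
```

```text
target [ 0.5637 -0.0986  0.1662] d mm [-22.  -10.6 -37.2] shift norm now [ 0.074  -0.0296  0.0397] turn norm [ 0.0008  0.0054 -0.0002] deg [ 0.3  2.  -0.1]
```

```bash
python3 -m crank '[{"dp":[0.0074,-0.003,0.004],"delta_rot":[0,0.0011,0],"fingers":-1},{"dp":[0.0074,-0.003,0.004],"delta_rot":[0,0.0011,0],"fingers":-1},{"dp":[0.0074,-0.003,0.004],"delta_rot":[0,0.0011,0],"fingers":-1},{"dp":[0.0074,-0.003,0.004],"delta_rot":[0,0.0011,0],"fingers":-1},{"dp":[0.0074,-0.003,0.004],"delta_rot":[0,0.0011,0],"fingers":-1},{"dp":[0.0074,-0.003,0.004],"delta_rot":[0,0,0],"fingers":-1},{"dp":[0.0074,-0.003,0.004],"delta_rot":[0,0,0],"fingers":-1},{"dp":[0.0074,-0.003,0.004],"delta_rot":[0,0,0],"fingers":-1},{"dp":[0.0074,-0.003,0.004],"delta_rot":[0,0,0],"fingers":-1},{"dp":[0.0074,-0.003,0.004],"delta_rot":[0,0,0],"fingers":-1},{"dp":[0,0,0],"delta_rot":[0,0,0],"fingers":-1}]'
python3 lean.py .56 .5155 -.089 .066 -11.2 .05
python3 - <<'E'
from h import *
im,d,P=cloud("side","pics/s1.png")
s=manip.sense();print(np.round(s["q"],2),s["force"])
cv2.imwrite("pics/s2.png",cv2.resize(im[180:330,220:460,::-1],None,fx=2.5,fy=2.5))
E
```

```text
t: 5.12
tcp_pos: [0.588, -0.1043, 0.191]
tool_rot: [0.099, 0.953, -0.031, 0.284]
force: [24.0, 4.0, 40.1]
finger_gap: 0.192
gripper_force: 78.1
target [ 0.5637 -0.0986  0.1662] d mm [-24.2   5.8 -24.8] shift norm now [0.0688 0.0015 0.0142] turn norm [-0.0015  0.003  -0.0014] deg [-0.5  1.1 -0.5]
[-0.4   0.59  1.93  1.12  0.12 -2.85] [23.78071129  4.82489722 39.31980306]
```

View pics/s2.png

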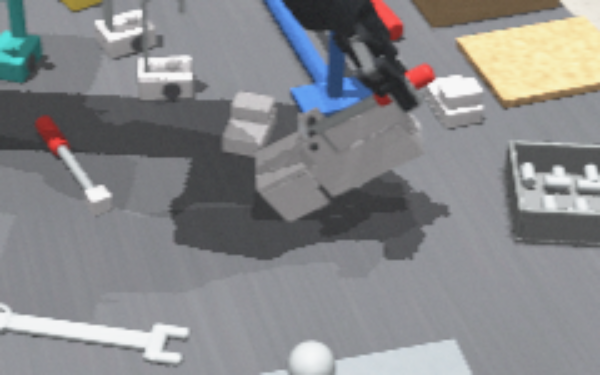

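```bash
sed -i 's/\.095\*(np/(float(sys.argv[7]) if len(sys.argv)>7 else .095)*(np/' lean.py
python3 lean.py .35 .5155 -.089 .066 -11.2 .05 .1; python3 go.py .588 -.1 .215
```

```text
target [ 0.5877 -0.1033  0.1557] d mm [ -0.2   1.  -35.4] shift norm now [0.0394 0.002  0.0587] turn norm [-0.0013  0.0365 -0.0015] deg [-0.5 13.1 -0.5]
t 5.17 p [ 0.5879 -0.1043  0.191 ] yawy 78.1 q [-0.4   0.59  1.93  1.12  0.12 -2.85] F [23.8  4.8 39.3] gap 0.189
shift now axes, norm: [-0.0249  0.0082 -0.041 ] mm [ 0.1  4.3 24. ] min rows 1.0
turn norm [-0.00049  0.09216  0.00015] deg [-0.18 33.18  0.05]
shift after turn: [ 0.0016  0.0084 -0.048 ]
```

```bash
python3 -m crank '[{"dp":[-0.008,0,-0.0128],"delta_rot":[0,0,0],"fingers":-1},{"dp":[-0.008,0,-0.0128],"delta_rot":[0,0.009,0],"fingers":-1},{"dp":[0,0,0],"delta_rot":[0,0.009,0],"fingers":-1},{"dp":[0,0,0],"delta_rot":[0,0.009,0],"fingers":-1},{"dp":[0,0,0],"delta_rot":[0,0.009,0],"fingers":-1},{"dp":[0,0,0],"delta_rot":[0,0,0],"fingers":-1}]'
python3 lean.py .35 .5155 -.089 .066 -11.2 .05 .1;  python3 go.py .588 -.1 .215
```

```text
t: 5.67
tcp_pos: [0.5758, -0.0957, 0.1889]
tool_rot: [0.092, 0.976, -0.013, 0.196]
force: [2.5, -0.7, 2.7]
finger_gap: 0.188
gripper_force: 59.9
target [ 0.5877 -0.1033  0.1557] d mm [ 11.9  -7.6 -33.2] shift norm now [ 0.0014 -0.0113  0.0713] turn norm [0.0021 0.0072 0.0007] deg [0.8 2.6 0.2]
t 5.67 p [ 0.5758 -0.0957  0.1889] yawy 79.31 q [-0.39  0.57  1.87  0.28  0.33 -2.02] F [ 2.5 -0.7  2.7] gap 0.188
shift now axes, norm: [-0.0438 -0.0034 -0.0383] mm [12.2 -4.3 26.1] min rows 1.0
turn norm [ 0.00172  0.06295 -0.00034] deg [ 0.62 22.66 -0.12]
shift after turn: [-0.0256 -0.004  -0.0522]
```

```bash
python3 -m crank '[{"dp":[0,-0.002,0.012],"delta_rot":[0,0.0012,0],"fingers":-1},{"dp":[0,-0.002,0.012],"delta_rot":[0,0.0012,0],"fingers":-1},{"dp":[0,-0.002,0.012],"delta_rot":[0,0.0012,0],"fingers":-1},{"dp":[0,-0.002,0.012],"delta_rot":[0,0.0012,0],"fingers":-1},{"dp":[0,-0.002,0.012],"delta_rot":[0,0.0012,0],"fingers":-1},{"dp":[0,-0.001,0.011],"delta_rot":[0,0.0012,0],"fingers":-1},{"dp":[0,0,0],"delta_rot":[0,0,0],"fingers":-1},{"dp":[0,0,0],"delta_rot":[0,0,0],"fingers":-1}]'
python3 - <<'E'
from h import *
im,d,P=cloud("side","pics/s1.png")
s=manip.sense();print(np.round(s["q"],2),s["force"])
cv2.imwrite("pics/s3.png",cv2.resize(im[180:330,220:460,::-1],None,fx=2.5,fy=2.5))
E
```

```text
t: 6.33
tcp_pos: [0.5872, -0.1027, 0.1547]
tool_rot: [0.095, 0.98, -0.01, 0.175]
force: [6.3, -0.5, 5.7]
finger_gap: 0.189
gripper_force: 60.8
[-0.39  0.65  1.83  0.25  0.33 -2.  ] [ 7.31731372 -0.69552005  6.05132997]
```

View pics/s3.png

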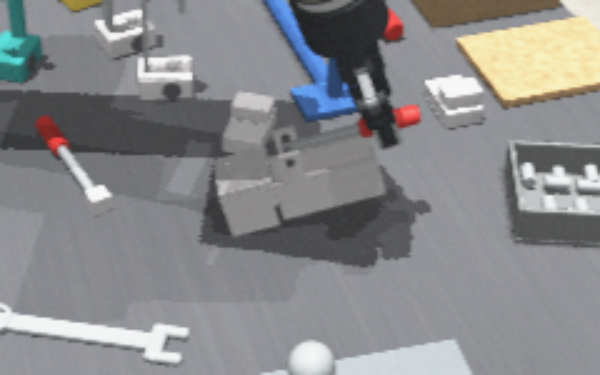

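The coupler now leans only slightly, with the handle almost shut and the grip in the fingers at (390,118). I'll release, back off, and view from the wrist.

```bash
python3 -m crank '[{"dp":[0,0,0.008],"delta_rot":[0,0.004,0],"fingers":-1},{"dp":[0,0,0.008],"delta_rot":[0,0.004,0],"fingers":-1},{"dp":[0,0,0],"delta_rot":[0,0,0],"fingers":0},{"dp":[0,0,0],"delta_rot":[0,0,0],"fingers":0.4},{"dp":[0,0,0],"delta_rot":[0,0,0],"fingers":0.4},{"dp":[0,0,-0.04],"delta_rot":[0,0,0],"fingers":0.4},{"dp":[0,0,-0.06],"delta_rot":[0,0.015,0],"fingers":0.4},{"dp":[0,0,-0.07],"delta_rot":[0,0.015,0],"fingers":0.4},{"dp":[0,0,-0.05],"delta_rot":[0,0.012,0],"fingers":0.4},{"dp":[0,0,0],"delta_rot":[0,0,0],"fingers":0.4},{"dp":[0,0,0],"delta_rot":[0,0,0],"fingers":0.4}]'
cat > cp.py <<'E'
from h import *
import sys
im,d,P=cloud("wrist","pics/w_%s.png"%sys.argv[1])
c=im.astype(int)
def rect(k,n):
    p=P[k];
    if len(p)<5: print(n,len(p));return
    r=cv2.minAreaRect((p[:,:2]*1000).astype(np.float32));print(n,len(p),np.round(r[0],1),np.round(r[1],1),round(r[2],1),"med",np.median(p,0).round(4),"z",np.nanpercentile(p[:,2],[2,98]).round(4))
near=(np.abs(P[...,0]-.53)<.14)&(np.abs(P[...,1]+.09)<.075)
red=(c[...,0]>110)&(c[...,1]<70)&near
rect(red&(P[...,2]>.04)&(P[...,2]<.2),"grip")
rect(near&~red&(P[...,2]>.046)&(P[...,2]<.060)&(P[...,0]<.52),"head")
rect(near&~red&(P[...,2]>.03)&(P[...,2]<.060),"body")
E
python3 cp.py a; python3 go.py .6 -.1 .25 79
```

```text
t: 7.3
tcp_pos: [0.5641, -0.0985, 0.2513]
tool_rot: [0.094, 0.995, 0.006, 0.022]
force: [-0.4, 0.2, 0.2]
finger_gap: 0.703
gripper_force: 0.0
grip 995 [ 627.7 -109.8] [16.9 54. ] 78.6 med [ 0.6253 -0.1097  0.074 ] z [0.0674 0.0759]
head 3914 [492.2 -82.9] [49.1 48.7] 79.0 med [ 0.491  -0.083   0.0544] z [0.0527 0.0591]
body 5014 [539.2 -92.2] [ 49.1 144.5] 78.8 med [ 0.4978 -0.0851  0.054 ] z [0.0333 0.059 ]
t 7.35 p [ 0.5629 -0.0981  0.2498] yawy 79.22 q [-0.38  0.51  1.65  0.03  0.95 -1.78] F [ 0.   0.1 -0.8] gap 0.699
shift now axes, norm: [-0.0736  0.0102  0.0025] mm [37.1 -1.9  0.2] min rows 1.0
turn norm [0.00268 0.00606 0.00055] deg [0.96 2.18 0.2 ]
shift after turn: [-0.0736  0.0105 -0.0004]
```

View pics/w_a.png

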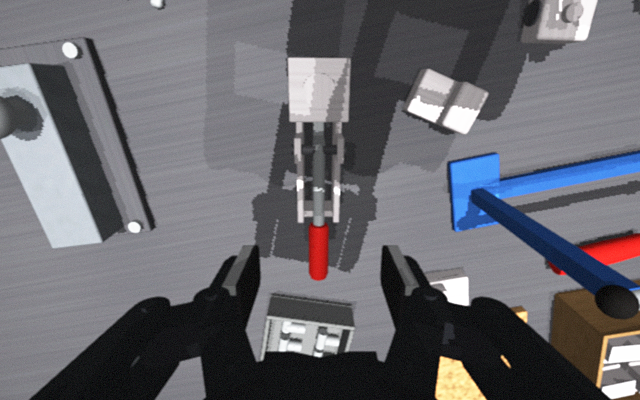

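```bash
python3 -m crank '[{"dp":[0,0,0],"delta_rot":[0,0.0195,0],"fingers":0.4},{"dp":[0,0,0],"delta_rot":[0,0.0195,0],"fingers":0.4},{"dp":[0,0,0],"delta_rot":[0,0.0195,0],"fingers":0.4},{"dp":[0,0,0],"delta_rot":[0,0.0195,0],"fingers":0.4},{"dp":[0,0,0],"delta_rot":[0,0,0],"fingers":0.4}]'
python3 lean.py -.45 .5364 -.0916 .066 -11.1 .45 .1;  python3 go.py .588 -.1 .215|head -1
```

```text
t: 7.77
tcp_pos: [0.5641, -0.0986, 0.2463]
tool_rot: [0.09, 0.97, 0.03, -0.225]
force: [0.9, -0.4, -1.1]
finger_gap: 0.698
gripper_force: 0.0
target [ 0.6576 -0.1154  0.1146] d mm [  93.5  -16.8 -131.7] shift norm now [-0.2868 -0.0026  0.1521] turn norm [ 0.0021 -0.0013  0.002 ] deg [ 0.8 -0.5  0.7]
t 7.77 p [ 0.5641 -0.0986  0.2463] yawy 79.21 q [-0.35  0.68  1.38 -0.05  1.54 -1.72] F [ 0.9 -0.4 -1.1] gap 0.698
```

```bash
python3 -m crank '[{"dp":[-0.0717,-0.0006,0],"delta_rot":[0.002,-0.001,0.002],"fingers":0.4},{"dp":[-0.0717,-0.0006,0],"delta_rot":[0,0,0],"fingers":0.4},{"dp":[-0.0717,-0.0006,0],"delta_rot":[0,0,0],"fingers":0.4},{"dp":[-0.0717,-0.0006,0],"delta_rot":[0,0,0],"fingers":0.4},{"dp":[0,0,0.038],"delta_rot":[0,0,0],"fingers":0.4},{"dp":[0,0,0.038],"delta_rot":[0,0,0],"fingers":0.4},{"dp":[0,0,0.038],"delta_rot":[0,0,0],"fingers":0.4},{"dp":[0,0,0.038],"delta_rot":[0,0,0],"fingers":0.4},{"dp":[0,0,0],"delta_rot":[0,0,0],"fingers":0.4},{"dp":[0,0,0],"delta_rot":[0,0,0],"fingers":0.4}]'
python3 lean.py -.45 .5364 -.0916 .066 -11.1 .45 .1
```

```text
t: 8.6
tcp_pos: [0.6565, -0.1175, 0.1181]
tool_rot: [0.095, 0.97, 0.022, -0.221]
force: [1.0, -0.1, 1.0]
finger_gap: 0.701
gripper_force: 0.0
target [ 0.6576 -0.1154  0.1146] d mm [ 1.1  2.2 -3.5] shift norm now [-0.0041  0.0046  0.0057] turn norm [ 0.0001  0.0002 -0.0001] deg [ 0.   0.1 -0. ]
```

```bash
python3 -m crank '[{"dp":[-0.004,0.004,0.005],"delta_rot":[0,0,0],"fingers":0},{"dp":[0,0,0],"delta_rot":[0,0,0],"fingers":-1},{"dp":[0,0,0],"delta_rot":[0,0,0],"fingers":-1},{"dp":[0,0,0],"delta_rot":[0,0,0],"fingers":-1},{"dp":[0,0,0],"delta_rot":[0,0,0],"fingers":-1},{"dp":[0,0,0],"delta_rot":[0,0,0],"fingers":-1},{"dp":[0.0134,0,-0.0116],"delta_rot":[0,-0.0106,0],"fingers":-1},{"dp":[0.0134,0,-0.0116],"delta_rot":[0,-0.0106,0],"fingers":-1},{"dp":[0.0134,0,-0.0116],"delta_rot":[0,-0.0106,0],"fingers":-1},{"dp":[0.0134,0,-0.0116],"delta_rot":[0,-0.0106,0],"fingers":-1},{"dp":[0.0134,0,-0.0116],"delta_rot":[0,-0.0106,0],"fingers":-1},{"dp":[0.0134,0,-0.0116],"delta_rot":[0,-0.0106,0],"fingers":-1}]' 80
python3 lean.py -.05 .5364 -.0916 .066 -11.1 .45 .1
python3 - <<'E'
from h import *
im,d,P=cloud("side")
cv2.imwrite("pics/s4.png",cv2.resize(im[180:330,220:460,::-1],None,fx=2.5,fy=2.5))
E
```

```text
t: 9.6
tcp_pos: [0.6314, -0.1108, 0.1622]
tool_rot: [0.097, 0.995, 0.001, -0.02]
force: [0.3, 0.7, 0.8]
finger_gap: 0.181
gripper_force: 78.0
target [ 0.6294 -0.1099  0.1589] d mm [-2.   0.9 -3.4] shift norm now [0.0039 0.001  0.0069] turn norm [-0.0002  0.0015 -0.0002] deg [-0.1  0.5 -0.1]
```

View pics/s4.png

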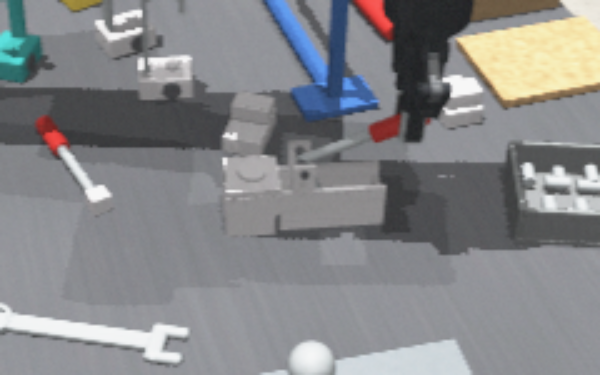

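Coupler flat, handle opening (grip at (395,125)). I'll continue the arc.

```bash
python3 -m crank '[{"dp":[0.015,0,-0.0106],"delta_rot":[0,-0.0106,0],"fingers":-1},{"dp":[0.015,0,-0.0106],"delta_rot":[0,-0.0106,0],"fingers":-1},{"dp":[0.0134,0,-0.0106],"delta_rot":[0,-0.0106,0],"fingers":-1},{"dp":[0.0134,0,-0.0106],"delta_rot":[0,-0.0106,0],"fingers":-1},{"dp":[0.0134,0,-0.0116],"delta_rot":[0,-0.0106,0],"fingers":-1},{"dp":[0.0134,0,-0.0116],"delta_rot":[0,-0.0106,0],"fingers":-1},{"dp":[0,0,0],"delta_rot":[0,0,0],"fingers":-1},{"dp":[0,0,0],"delta_rot":[0,0,0],"fingers":-1}]'
python3 lean.py .35 .5364 -.0916 .066 -11.1 .45 .1;  python3 go.py .588 -.1 .215|head -1
```

```text
t: 10.32
tcp_pos: [0.5882, -0.1024, 0.1909]
tool_rot: [0.096, 0.979, -0.018, 0.178]
force: [0.7, 1.2, 7.8]
finger_gap: 0.18
gripper_force: 78.5
target [ 0.5866 -0.1014  0.1885] d mm [-1.6  0.9 -2.4] shift norm now [0.005  0.0012 0.0033] turn norm [-0.0003  0.0015 -0.0001] deg [-0.1  0.5 -0. ]
t 10.32 p [ 0.5882 -0.1024  0.1909] yawy 78.83 q [-0.38  0.58  1.81  0.17  0.4  -1.9 ] F [0.7 1.2 7.8] gap 0.18
```

```bash
python3 -m crank '[{"dp":[0,0,0],"delta_rot":[0,0,0],"fingers":0},{"dp":[0,0,0],"delta_rot":[0,0,0],"fingers":0.5},{"dp":[0,0,-0.01],"delta_rot":[0,0,0],"fingers":0.5},{"dp":[0,0,-0.04],"delta_rot":[0,0,0],"fingers":0.5},{"dp":[0,0,-0.07],"delta_rot":[0,0,0],"fingers":1},{"dp":[0,0,-0.08],"delta_rot":[0,0,0],"fingers":1},{"dp":[0,0,0],"delta_rot":[0,0.014,0],"fingers":1},{"dp":[0,0,0],"delta_rot":[0,0.014,0],"fingers":1},{"dp":[0,0,0],"delta_rot":[0,0.014,0],"fingers":1},{"dp":[0,0,0],"delta_rot":[0,0.014,0],"fingers":1},{"dp":[0,0,0],"delta_rot":[0,0,0],"fingers":1},{"dp":[0,0,0],"delta_rot":[0,0,0],"fingers":1}]'
python3 cp.py b; python3 go.py .4995 -.0844 .25 79
```

```text
t: 11.32
tcp_pos: [0.5532, -0.0952, 0.2819]
tool_rot: [0.097, 0.995, -0.001, 0.002]
force: [-0.3, -0.3, 0.1]
finger_gap: 1.0
gripper_force: 0.0
grip 1470 [ 600.4 -105.5] [17.  45.3] 79.9 med [ 0.5999 -0.105   0.1384] z [0.1189 0.1542]
head 2903 [491.5 -83. ] [49.1 48.4] 78.7 med [ 0.4905 -0.0828  0.0544] z [0.0526 0.059 ]
body 3714 [538.4 -92.4] [ 49.1 144.1] 78.7 med [ 0.4972 -0.0852  0.054 ] z [0.0332 0.0589]
t 11.37 p [ 0.5524 -0.0949  0.2817] yawy 78.86 q [-0.37  0.47  1.62 -0.    1.05 -1.75] F [ 0.3 -1.1 -0.4] gap 0.999
shift now axes, norm: [0.1079 0.0003 0.0631] mm [-52.9  10.5 -31.7] min rows 2.0
turn norm [-0.00012  0.00035 -0.00038] deg [-0.04  0.13 -0.14]
shift after turn: [0.1078 0.0005 0.0634]
```

```bash
python3 -m crank '[{"dp":[0.036,0,0],"delta_rot":[0,0,0],"fingers":1},{"dp":[0.036,0,0],"delta_rot":[0,0,0],"fingers":1},{"dp":[0.036,0,0],"delta_rot":[0,0,0],"fingers":1},{"dp":[0,0,0.065],"delta_rot":[0,0,0],"fingers":1},{"dp":[0,0,0.065],"delta_rot":[0,0,0],"fingers":1},{"dp":[0,0,0.065],"delta_rot":[0,0,0],"fingers":1},{"dp":[0,0,0.065],"delta_rot":[0,0,0],"fingers":1},{"dp":[0,0,0.065],"delta_rot":[0,0,0],"fingers":1},{"dp":[0,0,0.05],"delta_rot":[0,0,0],"fingers":1},{"dp":[0,0,0],"delta_rot":[0,0,0],"fingers":1},{"dp":[0,0,0],"delta_rot":[0,0,0],"fingers":1}]'
python3 go.py .4993 -.0845 .094 78.8
```

```text
t: 12.28
tcp_pos: [0.4988, -0.0845, 0.094]
tool_rot: [0.097, 0.995, -0.0, -0.0]
force: [-0.3, -0.0, -1.0]
finger_gap: 1.0
gripper_force: 0.0
t 12.28 p [ 0.4988 -0.0845  0.094 ] yawy 78.84 q [-0.39  0.73  1.88 -0.    0.54 -1.76] F [-0.3 -0.  -1. ] gap 1.0
shift now axes, norm: [-0.0009  0.0002 -0.    ] mm [0.5 0.  0. ] min rows 1.0
turn norm [-5.0e-05 -1.4e-04  1.1e-04] deg [-0.02 -0.05  0.04]
shift after turn: [-0.0009  0.0002 -0.    ]
```

```bash
python3 -m crank '[{"dp":[0,0,0],"delta_rot":[0,0,0],"fingers":0},{"dp":[0,0,0],"delta_rot":[0,0,0],"fingers":-0.5},{"dp":[0,0,0],"delta_rot":[0,0,0],"fingers":-1},{"dp":[0,0,0],"delta_rot":[0,0,0],"fingers":-1},{"dp":[0,0,0],"delta_rot":[0,0,0],"fingers":-1},{"dp":[0,0,-0.02],"delta_rot":[0,0,0],"fingers":-1},{"dp":[0,0,-0.04],"delta_rot":[0,0,0],"fingers":-1},{"dp":[0,0,-0.05],"delta_rot":[0,0,0],"fingers":-1},{"dp":[0,0,-0.05],"delta_rot":[0,0,0],"fingers":-1},{"dp":[0,0,-0.05],"delta_rot":[0,0,0],"fingers":-1},{"dp":[0,0,-0.05],"delta_rot":[0,0,0],"fingers":-1},{"dp":[0,0,0],"delta_rot":[0,0,0],"fingers":-1}]' 110
python3 go.py .4675 -.3277 .224 86.3
python3 - <<'E'
from h import *
for n in ("top",):
    im,d,P=cloud(n);cv2.imwrite("pics/t2.png",im[:,:,::-1])
    b=P[170:245,425:475].reshape(-1,3)
    for zl,zh,nm in((.045,.055,"blk"),(.083,.1,"ball")):
        p=b[(b[:,2]>zl)&(b[:,2]<zh)];print(nm,len(p),cv2.minAreaRect((p[:,:2]*1000).astype(np.float32)),p.mean(0),p[:,2].max())
im,d,P=cloud("side")
g=((P[...,2]>.155)&(P[...,2]<.19)&(abs(P[...,0]-.49)<.06)&(abs(P[...,1]+.08)<.07))
print("coup top z",np.percentile(P[g][:,2],[50,90,98]) if g.any() else None)
cv2.imwrite("pics/s5.png",cv2.resize(im[100:350,180:500,::-1],None,fx=2,fy=2))
E
```

```text
t: 13.28
tcp_pos: [0.5016, -0.0853, 0.2294]
tool_rot: [0.097, 0.995, -0.002, 0.006]
force: [1.8, -1.7, -6.7]
finger_gap: 0.556
gripper_force: 115.1
t 13.28 p [ 0.5016 -0.0853  0.2294] yawy 78.87 q [-0.39  0.48  1.8  -0.    0.85 -1.76] F [ 1.8 -1.7 -6.7] gap 0.556
shift now axes, norm: [-0.0266 -0.4889  0.0126] mm [ -34.1 -242.4   -5.4] min rows 6.0
turn norm [-0.00057  0.00181 -0.02063] deg [-0.21  0.65 -7.43]
shift after turn: [ 0.0367 -0.4882  0.0109]
blk 859 ((504.560546875, -329.6811218261719), (50.0886116027832, 159.92001342773438), 86.23321533203125) [ 0.50990728 -0.3288717   0.04953181] 0.054722223333750764
ball 120 ((460.0837707519531, -327.79925537109375), (32.64682388305664, 30.621456146240234), 55.29243850708008) [ 0.4589348  -0.32630377  0.08963091] 0.09826604169870645
coup top z [0.1758031  0.18641096 0.18898053]
```

View pics/s5.png

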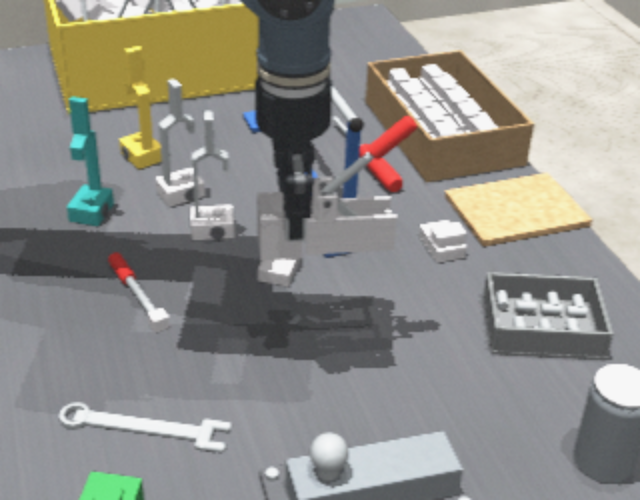

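Coupler is held level with the handle raised, red grip at (390,140). Moving halfway to the stand, I'll measure the ball with the wrist camera.

```bash
python3 -m crank '[{"dp":[0,0,0],"delta_rot":[0,0.0009,-0.0103],"fingers":-1},{"dp":[0,0,0],"delta_rot":[0,0.0009,-0.0103],"fingers":-1},{"dp":[0.018,-0.06,0],"delta_rot":[0,0,0],"fingers":-1},{"dp":[0.018,-0.06,0],"delta_rot":[0,0,0],"fingers":-1},{"dp":[0,-0.06,0],"delta_rot":[0,0,0],"fingers":-1},{"dp":[0,0,0],"delta_rot":[0,0,0],"fingers":-1},{"dp":[0,0,0],"delta_rot":[0,0,0],"fingers":-1}]'
python3 - <<'E'
from h import *
im,d,P=cloud("wrist","pics/w_c.png")
n=(abs(P[...,0]-.5)<.13)&(abs(P[...,1]+.33)<.06)
for zl,zh,nm in((.046,.055,"blk"),(.083,.1,"ball"),(.07,.1,"ballw")):
    k=n&(P[...,2]>zl)&(P[...,2]<zh);p=P[k]
    if len(p)>5: print(nm,len(p),cv2.minAreaRect((p[:,:2]*1000).astype(np.float32)),p.mean(0),p[:,2].max(),np.argwhere(k).min(0),np.argwhere(k).max(0))
k=n&(P[...,2]>.068)&(P[...,2]<.1);p=P[k]
A=np.c_[2*p,np.ones(len(p))];x=np.linalg.lstsq(A,(p**2).sum(1),rcond=None)[0];print("sphere",x[:3],np.sqrt(x[3]+x[:3]@x[:3]))
E
python3 go.py .467 -.3277 .229 86.3
```

```text
t: 13.97
tcp_pos: [0.4752, -0.1746, 0.2231]
tool_rot: [0.034, 0.999, 0.001, -0.006]
force: [-0.6, 0.3, -6.4]
finger_gap: 0.553
gripper_force: 115.9
blk 7767 ((505.6722717285156, -330.472412109375), (50.96787643432617, 156.3731689453125), 86.158935546875) [ 0.49560182 -0.32756481  0.05024355] 0.054975994520578164 [152  94] [321 179]
ball 1736 ((461.66363525390625, -326.22796630859375), (33.456817626953125, 30.38050651550293), 30.212543487548828) [ 0.46052463 -0.3235244   0.0901729 ] 0.09649294107913234 [186  80] [230 130]
ballw 2251 ((461.899658203125, -325.4556579589844), (35.06685256958008, 31.231975555419922), 9.96086597442627) [ 0.45977246 -0.32175692  0.08747962] 0.09649294107913234 [182  80] [230 138]
sphere [ 0.4625706  -0.32810694  0.07774668] 0.017509254208924817
t 14.02 p [ 0.4749 -0.1732  0.2232] yawy 86.16 q [-0.57  0.49  1.8  -0.01  0.86 -2.07] F [ 0.5 -0.  -6.8] gap 0.552
shift now axes, norm: [-0.0048 -0.3092 -0.0123] mm [  -7.9 -154.5    5.8] min rows 4.0
turn norm [ 0.00032 -0.00207 -0.0004 ] deg [ 0.11 -0.75 -0.14]
shift after turn: [-0.0042 -0.3093 -0.0116]
```

View pics/w_c.png

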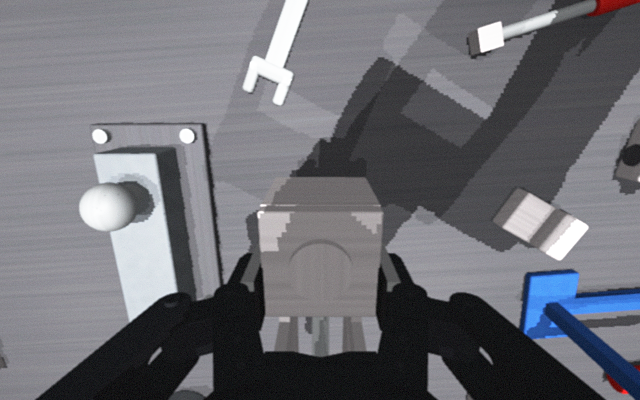

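The wrist view shows the ball at (107,207) and the held head at (320,260). I'll measure both in one picture, which cancels the calibration bias.

```bash
python3 -m crank '[{"dp":[0,0,0],"delta_rot":[0,-0.002,-0.0004],"fingers":-1},{"dp":[0,0,0],"delta_rot":[0,0,0],"fingers":-1}]' >/dev/null
cat > rel.py <<'E'
from h import *
s=manip.sense();p0=np.array(s["tcp_pos"])
im,d,P=cloud("wrist")
n=(abs(P[...,0]-.46)<.05)&(abs(P[...,1]+.33)<.05)
p=P[n&(P[...,2]>.068)&(P[...,2]<.1)]
A=np.c_[2*p,np.ones(len(p))];x=np.linalg.lstsq(A,(p**2).sum(1),rcond=None)[0];print("sphere",x[:3].round(4),np.sqrt(x[3]+x[:3]@x[:3]).round(4))
v,u=np.mgrid[0:400,0:640]
w=(u>225)&(u<415)&(v>170)&(v<330)&np.isfinite(P[...,2])
zt=np.median(P[w&(abs(v-260)<20)&(abs(u-320)<40)][:,2]);print("head top z",zt)
h=P[w&(abs(P[...,2]-zt)<.004)&(u>255)&(u<386)]
r=cv2.minAreaRect((h[:,:2]*1000).astype(np.float32));print("head",r,"tcp",p0.round(4))
c,_,vt=np.linalg.svd(h[::7]-h.mean(0),full_matrices=False);print("normal",vt[2].round(3))
print("rel ball-head mm",np.array(x[:2])*1e3-r[0])
E
python3 rel.py
```

```text
sphere [ 0.4626 -0.3282  0.0777] 0.0176
head top z 0.1847945803055368
head ((464.7918701171875, -171.69534301757812), (52.83296203613281, 49.19686508178711), 86.14856719970703) tcp [ 0.4753 -0.172   0.224 ]
normal [-0.018 -0.001  1.   ]
rel ball-head mm [  -2.19529217 -156.48674557]
```

```bash
python3 -m crank '[{"dp":[0,-0.0782,0],"delta_rot":[0,0,0],"fingers":-1},{"dp":[0,-0.0782,0],"delta_rot":[0,0,0],"fingers":-1},{"dp":[0,-0.0782,0],"delta_rot":[0,0,0],"fingers":-1},{"dp":[0,-0.0782,0],"delta_rot":[0,0,0],"fingers":-1},{"dp":[0,0,0],"delta_rot":[0,0,0],"fingers":-1},{"dp":[0,0,0],"delta_rot":[0,0,0],"fingers":-1}]'
python3 go.py .470 -.3285 .194 86.2
```

```text
t: 14.73
tcp_pos: [0.4666, -0.3315, 0.225]
tool_rot: [0.033, 0.999, -0.001, 0.002]
force: [-0.6, 0.7, -6.4]
finger_gap: 0.552
gripper_force: 116.9
t 14.73 p [ 0.4666 -0.3315  0.225 ] yawy 86.27 q [-0.81  0.56  1.64  0.    0.93 -2.32] F [-0.6  0.7 -6.4] gap 0.552
shift now axes, norm: [-0.0062  0.0066  0.062 ] mm [  3.4   3.  -31. ] min rows 1.0
turn norm [-0.00028  0.00075  0.0002 ] deg [-0.1   0.27  0.07]
shift after turn: [-0.0065  0.0065  0.062 ]
```

```bash
python3 -m crank '[{"dp":[-0.0063,0.0066,0.02],"delta_rot":[0,0.0007,0],"fingers":-1},{"dp":[0,0,0.02],"delta_rot":[0,0,0],"fingers":-1},{"dp":[0,0,0.015],"delta_rot":[0,0,0],"fingers":-1},{"dp":[0,0,0],"delta_rot":[0,0,0],"fingers":-1},{"dp":[0,0,0],"delta_rot":[0,0,0],"fingers":-1}]'
python3 go.py .470 -.3285 .184 86.2
```

```text
t: 15.15
tcp_pos: [0.4695, -0.3249, 0.1964]
tool_rot: [0.03, 1.0, 0.001, -0.002]
force: [0.7, 0.7, -6.8]
finger_gap: 0.553
gripper_force: 116.8
t 15.15 p [ 0.4695 -0.3249  0.1964] yawy 86.51 q [-0.8   0.6   1.66 -0.    0.88 -2.31] F [ 0.7  0.7 -6.8] gap 0.553
shift now axes, norm: [-0.0015 -0.0071  0.0248] mm [  0.5  -3.6 -12.4] min rows 1.0
turn norm [ 0.00022 -0.00049  0.00086] deg [ 0.08 -0.18  0.31]
shift after turn: [-0.0014 -0.0071  0.0248]
```

```bash
python3 -m crank '[{"dp":[-0.001,-0.007,0],"delta_rot":[0,0,0.0006],"fingers":-1},{"dp":[0,0,0],"delta_rot":[0,0,0],"fingers":-1},{"dp":[0,0,0],"delta_rot":[0,0,0],"fingers":-1},{"dp":[0,0,0],"delta_rot":[0,0,0],"fingers":-1},{"dp":[0,0,0],"delta_rot":[0,0,0],"fingers":-1},{"dp":[0,0,0],"delta_rot":[0,0,0],"fingers":-1}]'
python3 go.py .470 -.3285 .184 86.2
```

```text
t: 15.65
tcp_pos: [0.47, -0.33, 0.1978]
tool_rot: [0.033, 0.999, -0.0, -0.0]
force: [0.6, 1.2, -6.1]
finger_gap: 0.554
gripper_force: 116.9
t 15.65 p [ 0.47   -0.33    0.1978] yawy 86.19 q [-0.81  0.6   1.66 -0.    0.88 -2.31] F [ 0.6  1.2 -6.1] gap 0.554
shift now axes, norm: [0.0001 0.0031 0.0276] mm [  0.    1.5 -13.8] min rows 1.0
turn norm [-1.3e-04 -9.0e-05 -3.0e-05] deg [-0.05 -0.03 -0.01]
shift after turn: [0.0001 0.0031 0.0277]
```

```bash
python3 -m crank '[{"dp":[0,0.003,0.01],"delta_rot":[0,0,0],"fingers":-1},{"dp":[0,0,0.01],"delta_rot":[0,0,0],"fingers":-1},{"dp":[0,0,0.01],"delta_rot":[0,0,0],"fingers":-1},{"dp":[0,0,0],"delta_rot":[0,0,0],"fingers":-1},{"dp":[0,0,0],"delta_rot":[0,0,0],"fingers":-1},{"dp":[0,0,0],"delta_rot":[0,0,0],"fingers":-1}]'
python3 go.py .470 -.3285 .144 86.2
```

```text
t: 16.15
tcp_pos: [0.4701, -0.3285, 0.1824]
tool_rot: [0.033, 0.999, -0.0, -0.0]
force: [0.1, -0.4, -6.2]
finger_gap: 0.553
gripper_force: 116.9
t 16.15 p [ 0.4701 -0.3285  0.1824] yawy 86.2 q [-0.8   0.63  1.67 -0.    0.85 -2.31] F [ 0.1 -0.4 -6.2] gap 0.553
shift now axes, norm: [0.0002 0.0001 0.0768] mm [ -0.1   0.  -38.4] min rows 1.0
turn norm [-9.0e-05 -1.5e-04 -1.0e-05] deg [-0.03 -0.05 -0.  ]
shift after turn: [0.0003 0.0001 0.0768]
```

```bash
python3 -m crank '[{"dp":[0,0,0.008],"delta_rot":[0,0,0],"fingers":-1},{"dp":[0,0,0.008],"delta_rot":[0,0,0],"fingers":-1},{"dp":[0,0,0.008],"delta_rot":[0,0,0],"fingers":-1},{"dp":[0,0,0],"delta_rot":[0,0,0],"fingers":-1},{"dp":[0,0,0],"delta_rot":[0,0,0],"fingers":-1}]'
python3 go.py .470 -.3285 .144 86.2|head -2
python3 -m crank '[{"dp":[0,0,0.008],"delta_rot":[0,0,0],"fingers":-1},{"dp":[0,0,0.008],"delta_rot":[0,0,0],"fingers":-1},{"dp":[0,0,0.008],"delta_rot":[0,0,0],"fingers":-1},{"dp":[0,0,0],"delta_rot":[0,0,0],"fingers":-1},{"dp":[0,0,0],"delta_rot":[0,0,0],"fingers":-1}]'
python3 go.py .470 -.3285 .144 86.2|head -2
```

```text
t: 16.57
tcp_pos: [0.4699, -0.3283, 0.1702]
tool_rot: [0.033, 0.999, 0.0, -0.001]
force: [-0.2, -0.3, -6.5]
finger_gap: 0.55
gripper_force: 116.9
t 16.57 p [ 0.4699 -0.3283  0.1702] yawy 86.2 q [-0.8   0.64  1.67 -0.    0.82 -2.31] F [-0.2 -0.3 -6.5] gap 0.55
shift now axes, norm: [-0.0003 -0.0004  0.0523] mm [  0.1  -0.2 -26.2] min rows 1.0
t: 16.98
tcp_pos: [0.4699, -0.3283, 0.1582]
tool_rot: [0.033, 0.999, 0.0, -0.001]
force: [0.1, -0.4, -7.0]
finger_gap: 0.549
gripper_force: 116.9
t 16.98 p [ 0.4699 -0.3283  0.1582] yawy 86.2 q [-0.8   0.66  1.68 -0.    0.8  -2.31] F [ 0.1 -0.4 -7. ] gap 0.549
shift now axes, norm: [-0.0002 -0.0003  0.0284] mm [  0.1  -0.2 -14.2] min rows 1.0
```

No contact and the underside is already below the ball's equator, so it is in. Going the rest of the way, then release.

```bash
python3 -m crank '[{"dp":[0,0,0.008],"delta_rot":[0,0,0],"fingers":-1},{"dp":[0,0,0.008],"delta_rot":[0,0,0],"fingers":-1},{"dp":[0,0,0.008],"delta_rot":[0,0,0],"fingers":-1},{"dp":[0,0,0.003],"delta_rot":[0,0,0],"fingers":-1},{"dp":[0,0,0],"delta_rot":[0,0,0],"fingers":-1},{"dp":[0,0,0],"delta_rot":[0,0,0],"fingers":-1}]'
python3 go.py .470 -.3285 .144 86.2|head -2
```

```text
t: 17.48
tcp_pos: [0.4709, -0.3291, 0.1471]
tool_rot: [0.033, 0.999, -0.001, 0.001]
force: [-1.1, 1.5, 6.4]
finger_gap: 0.551
gripper_force: 118.5
t 17.48 p [ 0.4709 -0.3291  0.1471] yawy 86.18 q [-0.8   0.68  1.69 -0.    0.77 -2.31] F [-1.1  1.5  6.4] gap 0.551
shift now axes, norm: [0.002  0.0011 0.0062] mm [-0.9  0.6 -3.1] min rows 1.0
```

```bash
python3 -m crank '[{"dp":[0,0,0],"delta_rot":[0,0,0],"fingers":0.2},{"dp":[0,0,0],"delta_rot":[0,0,0],"fingers":0.8},{"dp":[0,0,0],"delta_rot":[0,0,0],"fingers":1},{"dp":[0,0,0],"delta_rot":[0,0,0],"fingers":1},{"dp":[0,0,-0.04],"delta_rot":[0,0,0],"fingers":1},{"dp":[0,0,-0.07],"delta_rot":[0,0,0],"fingers":1},{"dp":[0,0,-0.07],"delta_rot":[0,0,0],"fingers":1},{"dp":[0,0,-0.07],"delta_rot":[0,0,0],"fingers":1},{"dp":[0,0,-0.05],"delta_rot":[0,0,0],"fingers":1},{"dp":[0,0,-0.05],"delta_rot":[0,0,0],"fingers":1},{"dp":[0,0,0],"delta_rot":[0,0,0],"fingers":-1},{"dp":[0,0,0],"delta_rot":[0,0,0],"fingers":-1}]' 60
python3 - <<'E'
from h import *
for n in("wrist","top"):
    im,d,P=cloud(n,"pics/x_%s.png"%n);c=im.astype(int)
    near=(abs(P[...,0]-.53)<.13)&(abs(P[...,1]+.33)<.07)
    red=(c[...,0]>110)&(c[...,1]<70)&near
    for nm,k in(("grip",red&(P[...,2]>.08)),("body",near&~red&(P[...,2]>.084)&(P[...,2]<.11)),("head",near&~red&(P[...,2]>.1)&(P[...,2]<.11)&(P[...,0]<.5))):
        p=P[k]
        if len(p)>5:
            r=cv2.minAreaRect((p[:,:2]*1000).astype(np.float32));print(n,nm,len(p),np.round(r[0],1),np.round(r[1],1),round(r[2],1),np.median(p,0).round(4),np.percentile(p[:,2],[2,98]).round(4))
E
python3 go.py .5728 -.3353 .31 86.2
```

```text
t: 18.48
tcp_pos: [0.4706, -0.3288, 0.3216]
tool_rot: [0.033, 0.999, -0.002, 0.001]
force: [1.0, 0.3, 0.1]
finger_gap: 0.749
gripper_force: 0.0
wrist grip 862 [ 566.6 -336.9] [12.6 34.3] 85.3 [ 0.5672 -0.3368  0.1858] [0.1699 0.2002]
wrist body 3388 [ 508.5 -332.1] [ 49.  144.6] 86.1 [ 0.4639 -0.3286  0.1041] [0.0893 0.1091]
wrist head 2682 [ 468.5 -329.4] [49.1 64.2] 86.1 [ 0.4593 -0.3287  0.1045] [0.1022 0.1092]
top grip 122 [ 570.2 -336.3] [14.9 44.5] 85.8 [ 0.5689 -0.3356  0.1881] [0.167 0.205]
top body 305 [ 505.2 -326.1] [ 35.7 144.4] 82.9 [ 0.4727 -0.3147  0.1007] [0.0848 0.1093]
top head 153 [ 464.5 -316.7] [25.7 60.5] 83.6 [ 0.4587 -0.3136  0.1045] [0.1003 0.1096]
t 18.58 p [ 0.4696 -0.3279  0.319 ] yawy 86.2 q [-0.8   0.44  1.55 -0.    1.16 -2.31] F [ 0.5 -0.5 -0.4] gap 0.573
shift now axes, norm: [-0.2069 -0.0011  0.0175] mm [103.2  -7.4  -9. ] min rows 3.0
turn norm [ 1.3e-04 -4.0e-04 -1.0e-05] deg [ 0.05 -0.14 -0.  ]
shift after turn: [-0.2069 -0.0011  0.0181]
```

View pics/x_wrist.png

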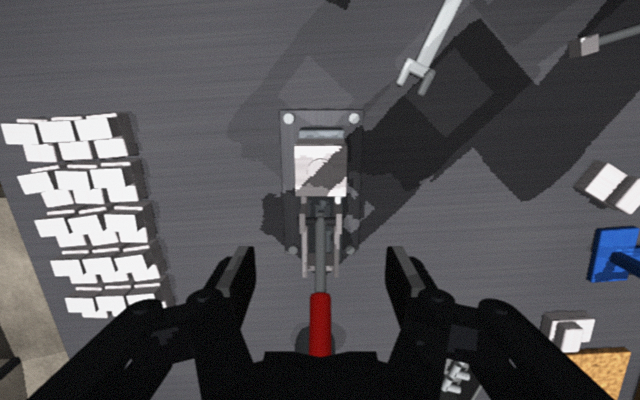

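The wrist view shows the coupler on the stand, head at (320,170), handle raised with grip at (320,322); heights (0.1045 top) say it is home. I'll press the handle down with the closed fingers.

```bash
python3 -m crank '[{"dp":[-0.069,0,0.004],"delta_rot":[0,0,0],"fingers":-1},{"dp":[-0.069,-0.001,0],"delta_rot":[0,0,0],"fingers":-1},{"dp":[-0.069,0,0],"delta_rot":[0,0,0],"fingers":-1},{"dp":[0,0,0],"delta_rot":[0,0,0],"fingers":-1},{"dp":[0,0,0.03],"delta_rot":[0,0,0],"fingers":-1},{"dp":[0,0,0.03],"delta_rot":[0,0,0],"fingers":-1},{"dp":[0,0,0.03],"delta_rot":[0,0,0],"fingers":-1},{"dp":[0,0,0.03],"delta_rot":[0,0,0],"fingers":-1},{"dp":[0,0,0.03],"delta_rot":[0,0,0],"fingers":-1},{"dp":[0,0,0.03],"delta_rot":[0,0,0],"fingers":-1},{"dp":[0,0,0],"delta_rot":[0,0,0],"fingers":-1},{"dp":[0,0,0],"delta_rot":[0,0,0],"fingers":-1}]'
python3 go.py .5728 -.3353 .198 86.2
```

```text
t: 19.58
tcp_pos: [0.5721, -0.3351, 0.2255]
tool_rot: [0.033, 0.999, 0.001, -0.003]
force: [-0.8, 0.1, 0.4]
finger_gap: -0.006
gripper_force: 0.0
t 19.58 p [ 0.5721 -0.3351  0.2255] yawy 86.19 q [-0.7   0.67  1.4  -0.    1.08 -2.2 ] F [-0.8  0.1  0.4] gap -0.006
shift now axes, norm: [-0.0016 -0.0005  0.055 ] mm [  0.7  -0.2 -27.5] min rows 1.0
turn norm [ 4.1e-04 -8.6e-04 -3.0e-05] deg [ 0.15 -0.31 -0.01]
shift after turn: [-0.0013 -0.0004  0.055 ]
```

```bash
python3 -m crank '[{"dp":[0,0,0.015],"delta_rot":[0,0,0],"fingers":-1},{"dp":[0,0,0.015],"delta_rot":[0,0,0],"fingers":-1},{"dp":[0,0,0.015],"delta_rot":[0,0,0],"fingers":-1},{"dp":[0,0,0.007],"delta_rot":[0,0,0],"fingers":-1},{"dp":[0,0,0],"delta_rot":[0,0,0],"fingers":-1},{"dp":[0,0,0],"delta_rot":[0,0,0],"fingers":-1}]'
python3 -m crank '[{"dp":[0,0,0.003],"delta_rot":[0,0,0],"fingers":-1},{"dp":[0,0,0.003],"delta_rot":[0,0,0],"fingers":-1},{"dp":[0,0,0.002],"delta_rot":[0,0,0],"fingers":-1},{"dp":[0,0,0],"delta_rot":[0,0,0],"fingers":-1}]'
```

```text
t: 20.08
tcp_pos: [0.5732, -0.3357, 0.2017]
tool_rot: [0.033, 0.999, -0.0, -0.001]
force: [-0.3, 0.6, -0.1]
finger_gap: 0.001
gripper_force: 0.0
t: 20.42
tcp_pos: [0.5734, -0.3359, 0.1981]
tool_rot: [0.033, 0.999, -0.0, -0.0]
force: [-0.1, 0.7, -0.0]
finger_gap: 0.004
gripper_force: 0.1
```

```bash
python3 -m crank '[{"dp":[0,0,0.004],"delta_rot":[0,0,0],"fingers":-1},{"dp":[0,0,0.004],"delta_rot":[0,0,0],"fingers":-1},{"dp":[0,0,0],"delta_rot":[0,0,0],"fingers":-1},{"dp":[0,0,0],"delta_rot":[0,0,0],"fingers":-1}]'
python3 -m crank '[{"dp":[0,0,0.004],"delta_rot":[0,0,0],"fingers":-1},{"dp":[0,0,0],"delta_rot":[0,0,0],"fingers":-1},{"dp":[0,0,0],"delta_rot":[0,0,0],"fingers":-1}]'
python3 - <<'E'
from h import *
im,d,P=cloud("side");c=im.astype(int)
k=(c[...,0]>110)&(c[...,1]<70)&(abs(P[...,0]-.58)<.1)&(abs(P[...,1]+.33)<.06)&(P[...,2]>.08)
p=P[k];print(len(p));o=np.argsort(p[:,0]);q=len(p)//4
print(p[o[:q]].mean(0),p[o[-q:]].mean(0),p[:,2].max())
E
```

```text
t: 20.75
tcp_pos: [0.5736, -0.336, 0.1972]
tool_rot: [0.033, 0.999, -0.001, 0.0]
force: [-2.6, 1.9, 13.6]
finger_gap: -0.004
gripper_force: 6.7
t: 21.0
tcp_pos: [0.5737, -0.3361, 0.1969]
tool_rot: [0.033, 0.999, -0.001, 0.001]
force: [-5.2, 4.0, 20.8]
finger_gap: -0.004
gripper_force: 10.4
216
[ 0.57968388 -0.34397009  0.11830353] [ 0.6170198  -0.34397653  0.12062869] 0.12692881451473104
```

```bash
python3 -m crank '[{"dp":[0,0,-0.03],"delta_rot":[0,0,0],"fingers":-1},{"dp":[-0.06,-0.001,0],"delta_rot":[0,0,0],"fingers":-1},{"dp":[0,0,0.014],"delta_rot":[0,0,0],"fingers":-1},{"dp":[0,0,0.006],"delta_rot":[0,0,0],"fingers":-1},{"dp":[0,0,0.006],"delta_rot":[0,0,0],"fingers":-1},{"dp":[0,0,0.004],"delta_rot":[0,0,0],"fingers":-1},{"dp":[0,0,0],"delta_rot":[0,0,0],"fingers":-1},{"dp":[0,0,0],"delta_rot":[0,0,0],"fingers":-1}]'
python3 -m crank '[{"dp":[0,0,-0.06],"delta_rot":[0,0,0],"fingers":-1},{"dp":[0,0,-0.08],"delta_rot":[0,0,0],"fingers":-1},{"dp":[0.07,0,-0.04],"delta_rot":[0,0,0],"fingers":-1},{"dp":[0.07,0,0],"delta_rot":[0,0,0],"fingers":-1},{"dp":[0,0,0],"delta_rot":[0,0,0],"fingers":-1},{"dp":[0,0,0],"delta_rot":[0,0,0],"fingers":-1}]'
python3 - <<'E'
from h import *
for n in("wrist","top"):
    im,d,P=cloud(n);c=im.astype(int)
    near=(abs(P[...,0]-.55)<.13)&(abs(P[...,1]+.33)<.07)
    k=(c[...,0]>110)&(c[...,1]<70)&near&(P[...,2]>.08)
    p=P[k]
    if len(p)>5:
        # ridge line: top-most points
        A=np.c_[p[:,0],np.ones(len(p))]; hi=p[:,2]>np.percentile(p[:,2],50);print(n,len(p),p[:,0].min(),p[:,0].max(),np.percentile(p[:,2],[5,50,95]).round(4),"slope",np.polyfit(p[:,0],p[:,2],1)[0])
    h=near&(P[...,2]>.1)&(P[...,2]<.11)&(P[...,0]<.5);q=P[h];print("head",np.median(q,0))
E
python3 go.py .439 .2265 .33 13
```

```text
t: 21.72
tcp_pos: [0.6045, -0.3387, 0.1968]
tool_rot: [0.033, 0.999, -0.002, 0.002]
force: [-1.5, 2.3, 19.1]
finger_gap: -0.0
gripper_force: 9.7
t: 22.22
tcp_pos: [0.5308, -0.3328, 0.2815]
tool_rot: [0.034, 0.999, 0.001, -0.002]
force: [-0.4, -0.3, 0.3]
finger_gap: -0.004
gripper_force: 0.0
head [ 0.45997207 -0.32891323  0.10436479]
top 55 0.593281371150745 0.6222045405841374 [0.1206 0.1236 0.1267] slope -0.03366987252238082
head [nan nan nan]
t 22.32 p [ 0.5334 -0.3338  0.2815] yawy 86.17 q [-0.74  0.56  1.44 -0.    1.14 -2.24] F [ 0.1 -0.4  0.1] gap -0.002
shift now axes, norm: [ 0.2634  1.1054 -0.0969] mm [-94.4 560.3  48.5] min rows 14.0
turn norm [-1.3000e-04 -1.4000e-04  2.0324e-01] deg [-5.000e-02 -5.000e-02  7.317e+01]
shift after turn: [ 1.1343  0.0681 -0.0971]
  return _methods._mean(a, axis=axis, dtype=dtype,
  ret = um.true_divide(
```

Grip top is at 0.125 m with zero slope, so the handle is locked. Now the hangers: remeasure from the top camera, which the arm leaves clear.

```bash
cat > hang.py <<'E'
from h import *
im,d,P=cloud("top","pics/top_h.png")
c=im.astype(int);grey=(c.max(2)-c.min(2))<40
tab=grey&(P[...,2]>.145)&(P[...,2]<.179)&(P[...,0]>.34)&(P[...,0]<.6)&(abs(P[...,1])<.45)
n,l,st,ce=cv2.connectedComponentsWithStats(tab.astype(np.uint8))
for i in range(1,n):
    if st[i,4]<15:continue
    p=P[l==i];r=cv2.minAreaRect((p[:,:2]*1000).astype(np.float32))
    near=(np.hypot(P[...,0]-r[0][0]/1e3,P[...,1]-r[0][1]/1e3)<.04)
    b=P[near&(P[...,2]>.015)&(P[...,2]<.034)];rb=cv2.minAreaRect((b[:,:2]*1000).astype(np.float32)) if len(b)>5 else None
    hk=P[near&(P[...,2]>.09)&(P[...,2]<.179)];rh=cv2.minAreaRect((hk[:,:2]*1000).astype(np.float32))
    print("px",ce[i].round(),st[i,4],"tab",np.round(r[0],1),np.round(r[1],1),round(r[2],1),"blk",rb and (np.round(rb[0],1),np.round(rb[1],1),round(rb[2],1)),"hook",np.round(rh[0],1),np.round(rh[1],1),round(rh[2],1))
E
python3 hang.py
python3 -m crank '[{"dp":[0,0.07,-0.01],"delta_rot":[0,0,0],"fingers":1},{"dp":[0,0.08,-0.01],"delta_rot":[0,0,0],"fingers":0.2},{"dp":[0,0.08,-0.01],"delta_rot":[0,0,0],"fingers":0.2},{"dp":[0,0.08,-0.01],"delta_rot":[0,0,0],"fingers":0.2},{"dp":[0,0.08,-0.01],"delta_rot":[0,0,0],"fingers":0.2},{"dp":[0.04,0.06,-0.01],"delta_rot":[0,0,0],"fingers":0.2},{"dp":[0.04,0.06,-0.01],"delta_rot":[0,0,0],"fingers":0.2},{"dp":[0.04,0.06,-0.01],"delta_rot":[0,0,0],"fingers":0.2},{"dp":[0.04,0.06,-0.01],"delta_rot":[0,0,0],"fingers":0.2},{"dp":[0,0,0],"delta_rot":[0,0,0.0185],"fingers":0.2},{"dp":[0,0,0],"delta_rot":[0,0,0.0185],"fingers":0.2},{"dp":[0,0,0],"delta_rot":[0,0,0.0185],"fingers":0.2}]' 100
```

```text
px [272. 211.] 51 tab [460.9 134.1] [21.7  9.8] 75.6 blk (array([461.4, 134.1]), array([47.3, 56. ]), 77.4) hook [461.4 134. ] [21.7 45.1] 75.5
px [235. 221.] 55 tab [439.1 226. ] [ 9.8 21.3] 13.2 blk (array([439.3, 224.9]), array([57.9, 44.2]), 8.0) hook [439.2 226. ] [43.8 21.1] 14.9
t: 23.37
tcp_pos: [0.4754, -0.0129, 0.3268]
tool_rot: [0.208, 0.978, -0.0, 0.0]
force: [0.8, 1.0, 0.3]
finger_gap: 0.599
gripper_force: 0.0
```

```bash
python3 -m crank '[{"dp":[0,0,0],"delta_rot":[0,0,0.0185],"fingers":0.2},{"dp":[0,0,0],"delta_rot":[0,0,0.0185],"fingers":0.2},{"dp":[0,0,0],"delta_rot":[0,0,0.0185],"fingers":0.2},{"dp":[0,0,0],"delta_rot":[0,0,0.0185],"fingers":0.2},{"dp":[0,0,0],"delta_rot":[0,0,0.0185],"fingers":0.2},{"dp":[0,0,0],"delta_rot":[0,0,0.0185],"fingers":0.2},{"dp":[0,0,0],"delta_rot":[0,0,0.0185],"fingers":0.2},{"dp":[0,0,0],"delta_rot":[0,0,0.0185],"fingers":0.2},{"dp":[0,0,0],"delta_rot":[0,0,0.0185],"fingers":0.2},{"dp":[0,0,0],"delta_rot":[0,0,0.0185],"fingers":0.2},{"dp":[0,0,0],"delta_rot":[0,0,0.0185],"fingers":0.2},{"dp":[0,0,0],"delta_rot":[0,0,0.018],"fingers":0.2}]'
python3 go.py .461 .134 .31 -13.5
```

```text
t: 24.37
tcp_pos: [0.4758, -0.0138, 0.3265]
tool_rot: [0.787, 0.617, -0.001, -0.0]
force: [0.4, 0.6, -0.6]
finger_gap: 0.598
gripper_force: 0.0
t 24.37 p [ 0.4758 -0.0138  0.3265] yawy -13.8 q [-0.26  0.3   1.77 -0.    1.08 -0.02] F [ 0.4  0.6 -0.6] gap 0.598
shift now axes, norm: [ 0.2801 -0.0992  0.0328] mm [-14.8 147.8 -16.5] min rows 4.0
turn norm [-0.00011  0.00012 -0.00083] deg [-0.04  0.04 -0.3 ]
shift after turn: [ 0.2806 -0.0977  0.0329]
```

```bash
python3 -m crank '[{"dp":[0.0700,-0.0245,0.008],"delta_rot":[0,0,0],"fingers":0.2},{"dp":[0.0700,-0.0245,0.008],"delta_rot":[0,0,0],"fingers":0.2},{"dp":[0.0700,-0.0245,0.008],"delta_rot":[0,0,0],"fingers":0.2},{"dp":[0.0700,-0.0245,0.008],"delta_rot":[0,0,0],"fingers":0.2},{"dp":[0,0,0],"delta_rot":[0,0,0],"fingers":0.2},{"dp":[0,0,0],"delta_rot":[0,0,0],"fingers":0.2},{"dp":[0,0,0],"delta_rot":[0,0,0],"fingers":0.2},{"dp":[0,0,0],"delta_rot":[0,0,0],"fingers":0.2}]'
cat > wt.py <<'E'
from h import *
s=manip.sense();p0=np.array(s["tcp_pos"])
im,d,P=cloud("wrist","pics/w_h.png");c=im.astype(int)
k=((c.max(2)-c.min(2))<40)&(c.max(2)>70)&(P[...,2]>.15)&(P[...,2]<.182)&(np.hypot(P[...,0]-p0[0],P[...,1]-p0[1])<.04)
p=P[k]
if len(p)>5:
    r=cv2.minAreaRect((p[:,:2]*1000).astype(np.float32));print(len(p),r,np.median(p,0))
E
python3 wt.py; python3 go.py .461 .134 .21 -13.5
```

```text
t: 25.03
tcp_pos: [0.4605, 0.1329, 0.3107]
tool_rot: [0.786, 0.619, -0.001, 0.0]
force: [0.2, -0.5, 0.6]
finger_gap: 0.597
gripper_force: 0.0
535 ((464.8028869628906, 134.4066162109375), (21.834754943847656, 9.941676139831543), 77.04042053222656) [0.46522528 0.13770239 0.17484686]
t 25.08 p [0.4604 0.1326 0.3108] yawy -13.6 q [ 0.05  0.32  1.78 -0.    1.04  0.29] F [ 0.1 -0.3  0.6] gap 0.6
shift now axes, norm: [0.0031 0.0006 0.2016] mm [   0.6    1.4 -100.8] min rows 3.0
turn norm [-4.0e-05  1.6e-04 -2.9e-04] deg [-0.02  0.06 -0.1 ]
shift after turn: [0.0029 0.0006 0.2016]
```

View pics/w_h.png

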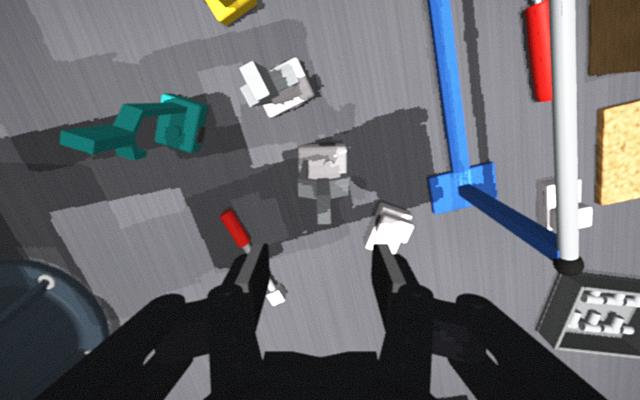

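Wrist view: the hanger's tab is at (322,205) on the hand's centre line; the second hanger is at (278,85). Descend, grip, lift.

```bash
python3 -m crank '[{"dp":[0.001,0.001,0.05],"delta_rot":[0,0,0],"fingers":0.2},{"dp":[0.001,0.001,0.05],"delta_rot":[0,0,0],"fingers":0.2},{"dp":[0,0.001,0.05],"delta_rot":[0,0,0],"fingers":0.2},{"dp":[0,0,0.05],"delta_rot":[0,0,0],"fingers":0.2},{"dp":[0,0,0],"delta_rot":[0,0,0],"fingers":-0.4},{"dp":[0,0,0],"delta_rot":[0,0,0],"fingers":-0.8},{"dp":[0,0,0],"delta_rot":[0,0,0],"fingers":-1},{"dp":[0,0,0],"delta_rot":[0,0,0],"fingers":-1},{"dp":[0,0,0],"delta_rot":[0,0,0],"fingers":-1},{"dp":[0,0,0],"delta_rot":[0,0,0],"fingers":-1}]' 100
python3 -m crank '[{"dp":[0,0,-0.03],"delta_rot":[0,0,0],"fingers":-1},{"dp":[0,0,-0.05],"delta_rot":[0,0,0],"fingers":-1},{"dp":[0,0,-0.05],"delta_rot":[0,0,0],"fingers":-1},{"dp":[0,0,-0.05],"delta_rot":[0,0,0],"fingers":-1},{"dp":[0,0,-0.05],"delta_rot":[0,0,0],"fingers":-1},{"dp":[0,0,0],"delta_rot":[0,0,-0.0135],"fingers":-1},{"dp":[0,0,0],"delta_rot":[0,0,-0.0135],"fingers":-1},{"dp":[0,0,0],"delta_rot":[0,0,-0.0135],"fingers":-1},{"dp":[0,0,0],"delta_rot":[0,0,0],"fingers":-1},{"dp":[0,0,0],"delta_rot":[0,0,0],"fingers":-1}]'
python3 go.py .50 .30 .329 1
```

```text
t: 25.92
tcp_pos: [0.4622, 0.134, 0.2122]
tool_rot: [0.785, 0.619, 0.001, 0.001]
force: [0.0, -0.8, 2.8]
finger_gap: 0.1
gripper_force: 98.0
t: 26.75
tcp_pos: [0.461, 0.1343, 0.3261]
tool_rot: [0.701, 0.713, -0.0, -0.0]
force: [0.0, -0.3, -2.0]
finger_gap: 0.101
gripper_force: 97.7
t 26.75 p [0.461  0.1343 0.3261] yawy 0.95 q [ 0.05  0.3   1.76 -0.    1.08  0.03] F [ 0.  -0.3 -2. ] gap 0.101
shift now axes, norm: [ 0.3301  0.0835 -0.0061] mm [ 39.  165.7   2.9] min rows 5.0
turn norm [-1.2e-04  9.0e-05 -1.5e-04] deg [-0.04  0.03 -0.05]
shift after turn: [ 0.33    0.0838 -0.0059]
```

```bash
python3 -m crank '[{"dp":[0,0.06,-0.002],"delta_rot":[0,0,0],"fingers":-1},{"dp":[0,0.06,-0.002],"delta_rot":[0,0,0],"fingers":-1},{"dp":[0,0.06,-0.001],"delta_rot":[0,0,0],"fingers":-1},{"dp":[0.066,0,0],"delta_rot":[0,0,0],"fingers":-1},{"dp":[0.066,0,0],"delta_rot":[0,0,0],"fingers":-1},{"dp":[0.066,0,0],"delta_rot":[0,0,0],"fingers":-1},{"dp":[0.066,0,0],"delta_rot":[0,0,0],"fingers":-1},{"dp":[0.066,0,0],"delta_rot":[0,0,0],"fingers":-1},{"dp":[0,0,0],"delta_rot":[0,0,0],"fingers":-1},{"dp":[0,0,0],"delta_rot":[0,0,0],"fingers":-1},{"dp":[0,0,0],"delta_rot":[0,0,0],"fingers":-1}]'
python3 go.py .618 .30 .329 1
python3 - <<'E'
from h import *
im,d,P=cloud("top");c=im.astype(int)
k=(P[...,2]>.172)&(P[...,2]<.192)&(abs(P[...,0]-.62)<.02)&(P[...,1]>.08)&(P[...,1]<.25)&(c.min(2)>100)
p=P[k];print("rail fit x=a*y+b",np.polyfit(p[:,1],p[:,0],1),"at .3",np.polyval(np.polyfit(p[:,1],p[:,0],1),.3),np.percentile(p[:,2],[50,95]))
k=(P[...,2]>.172)&(P[...,2]<.195)&(abs(P[...,0]-.62)<.02)&(c.max(2)<70);p=P[k];print("dark ys",np.percentile(p[:,1],[2,25,50,75,98]).round(3))
p=p[(p[:,1]>.1)&(p[:,1]<.33)];print("band",p.mean(0),p[:,1].min(),p[:,1].max())
im,d,P=cloud("side");cv2.imwrite("pics/s6.png",cv2.resize(im[40:240,200:440,::-1],None,fx=2.5,fy=2.5))
E
```

```text
t: 27.67
tcp_pos: [0.5479, 0.3006, 0.3276]
tool_rot: [0.701, 0.714, -0.001, -0.0]
force: [-0.7, 0.2, -1.7]
finger_gap: 0.1
gripper_force: 98.5
t 27.67 p [0.5479 0.3006 0.3276] yawy 1.04 q [ 0.32  0.5   1.4  -0.    1.24  0.31] F [-0.7  0.2 -1.7] gap 0.1
shift now axes, norm: [-0.0038  0.1402 -0.003 ] mm [70.1 -0.6  1.4] min rows 2.0
turn norm [-0.00031  0.00029  0.00011] deg [-0.11  0.1   0.04]
shift after turn: [-0.0037  0.1402 -0.0028]
rail fit x=a*y+b [-0.0198795   0.62377657] at .3 0.6178127246828651 [0.18401293 0.18732539]
dark ys [0.047 0.054 0.235 0.24  0.246]
band [0.61823107 0.24040576 0.18500234] 0.23446529004577973 0.24616284715435555
```

View pics/s6.png

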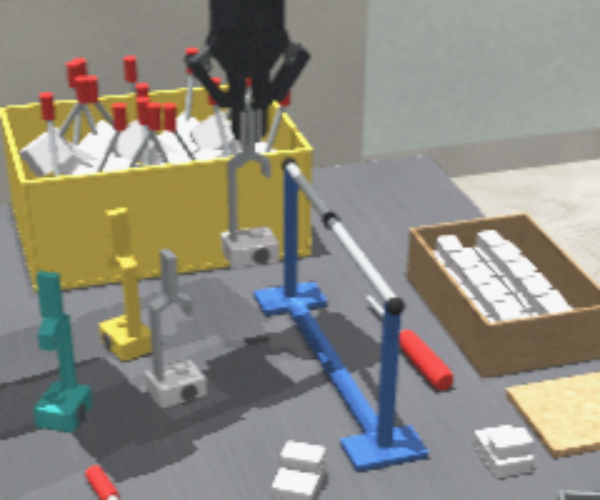

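Hanger is held upright with its lip toward the rail (hook at (255,165), band at (330,217)). Moving over the bar and lowering.

```bash
python3 -m crank '[{"dp":[-0.001,0.047,0],"delta_rot":[0,0,0],"fingers":-1},{"dp":[-0.001,0.047,0],"delta_rot":[0,0,0],"fingers":-1},{"dp":[-0.001,0.0462,0],"delta_rot":[0,0,0],"fingers":-1},{"dp":[0,0,0],"delta_rot":[0,0,0],"fingers":-1},{"dp":[0,0,0],"delta_rot":[0,0,0],"fingers":-1},{"dp":[0,0,0.03],"delta_rot":[0,0,0],"fingers":-1},{"dp":[0,0,0.03],"delta_rot":[0,0,0],"fingers":-1},{"dp":[0,0,0.025],"delta_rot":[0,0,0],"fingers":-1},{"dp":[0,0,0.008],"delta_rot":[0,0,0],"fingers":-1},{"dp":[0,0,0],"delta_rot":[0,0,0],"fingers":-1},{"dp":[0,0,0],"delta_rot":[0,0,0],"fingers":-1}]'
python3 go.py .618 .30 .2765 1
```

```text
t: 28.68
tcp_pos: [0.6182, 0.3005, 0.2818]
tool_rot: [0.701, 0.714, -0.001, -0.0]
force: [0.0, 0.1, -1.5]
finger_gap: 0.101
gripper_force: 98.7
t 28.68 p [0.6182 0.3005 0.2818] yawy 1.05 q [ 0.29  0.64  1.28 -0.    1.22  0.27] F [ 0.   0.1 -1.5] gap 0.101
shift now axes, norm: [-0.0009 -0.0004  0.0107] mm [-0.2 -0.5 -5.3] min rows 1.0
turn norm [-1.7e-04  9.0e-05  1.3e-04] deg [-0.06  0.03  0.05]
shift after turn: [-0.0009 -0.0004  0.0107]
```

```bash
python3 -m crank '[{"dp":[0,0,0.004],"delta_rot":[0,0,0],"fingers":-1},{"dp":[0,0,0.004],"delta_rot":[0,0,0],"fingers":-1},{"dp":[0,0,0],"delta_rot":[0,0,0],"fingers":-1},{"dp":[0,0,0],"delta_rot":[0,0,0],"fingers":-1}]'
python3 -m crank '[{"dp":[-0.015,0,0],"delta_rot":[0,0,0],"fingers":-1},{"dp":[-0.035,0,0],"delta_rot":[0,0,0],"fingers":-1},{"dp":[-0.04,0,0],"delta_rot":[0,0,0],"fingers":-1},{"dp":[-0.04,0,0],"delta_rot":[0,0,0],"fingers":-1},{"dp":[-0.04,0,0],"delta_rot":[0,0,0],"fingers":-1},{"dp":[-0.04,0,0],"delta_rot":[0,0,0],"fingers":-1},{"dp":[-0.04,0,0],"delta_rot":[0,0,0],"fingers":-1},{"dp":[-0.04,0,0],"delta_rot":[0,0,0],"fingers":-1},{"dp":[-0.04,0,0],"delta_rot":[0,0,0],"fingers":-1},{"dp":[-0.03,0,0],"delta_rot":[0,0,0],"fingers":-1},{"dp":[-0.01,0,0],"delta_rot":[0,0,0],"fingers":-1},{"dp":[0,0,0],"delta_rot":[0,0,0],"fingers":-1}]'
python3 go.py .6215 .1174 .2765 1
```

```text
t: 29.02
tcp_pos: [0.619, 0.3008, 0.2785]
tool_rot: [0.701, 0.714, 0.001, 0.001]
force: [0.9, 1.0, 0.9]
finger_gap: 0.104
gripper_force: 99.3
t: 30.02
tcp_pos: [0.6227, 0.1137, 0.2784]
tool_rot: [0.701, 0.713, -0.0, 0.001]
force: [2.3, -2.6, 3.1]
finger_gap: 0.103
gripper_force: 99.2
t 30.02 p [0.6227 0.1137 0.2784] yawy 0.97 q [ 0.01  0.57  1.44 -0.    1.14 -0.01] F [ 2.3 -2.6  3.1] gap 0.103
shift now axes, norm: [ 0.0074 -0.0023  0.0039] mm [-1.2  3.7 -1.9] min rows 1.0
turn norm [ 2.6e-04  3.9e-04 -9.0e-05] deg [ 0.09  0.14 -0.03]
shift after turn: [ 0.0074 -0.0023  0.0039]
```

```bash
python3 -m crank '[{"dp":[0,0,0],"delta_rot":[0,0,0],"fingers":-0.7},{"dp":[0,0,0],"delta_rot":[0,0,0],"fingers":-0.4},{"dp":[0,0,0],"delta_rot":[0,0,0],"fingers":0.2},{"dp":[0,0,0],"delta_rot":[0,0,0],"fingers":0.2},{"dp":[0,0,-0.02],"delta_rot":[0,0,0],"fingers":0.2},{"dp":[0,0,-0.05],"delta_rot":[0,0,0],"fingers":0.2},{"dp":[0,0,-0.06],"delta_rot":[0,0,0],"fingers":0.2},{"dp":[0,0,-0.03],"delta_rot":[0,0,0],"fingers":0.2},{"dp":[0,0,0],"delta_rot":[0,0,0],"fingers":0.2}]'
python3 - <<'E'
from h import *
im,d,P=cloud("side");cv2.imwrite("pics/s7.png",cv2.resize(im[40:240,200:440,::-1],None,fx=2.5,fy=2.5))
E
python3 hang.py
python3 go.py .439 .226 .33 12
```

```text
t: 30.77
tcp_pos: [0.6236, 0.1163, 0.3631]
tool_rot: [0.7, 0.714, 0.003, 0.003]
force: [0.5, 0.3, -0.3]
finger_gap: 0.601
gripper_force: 0.0
t 30.87 p [0.6217 0.1161 0.3586] yawy 1.09 q [ 0.01  0.48  1.35 -0.    1.31 -0.01] F [-0.2 -0.1 -0.7] gap 0.601
shift now axes, norm: [ 0.2268 -0.3612  0.0569] mm [-182.7  109.9  -28.6] min rows 6.0
turn norm [ 8.000e-05  1.000e-04 -3.031e-02] deg [  0.03   0.04 -10.91]
shift after turn: [ 0.291  -0.3118  0.0572]
```

View pics/s7.png

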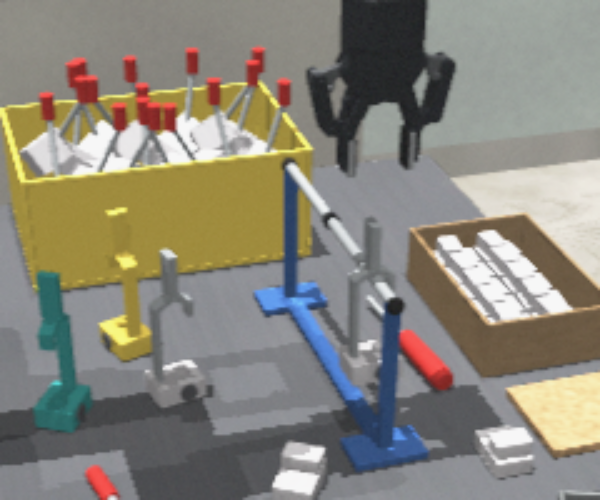

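The first hanger hangs past the band (hook at (370,265)), and the second still stands where it was. I've used up the picture allowance, so from here I check by numbers.

```bash
python3 -m crank '[{"dp":[0,0,0],"delta_rot":[0,0,-0.0152],"fingers":0.2},{"dp":[0,0,0],"delta_rot":[0,0,-0.0152],"fingers":0.2},{"dp":[0.0485,-0.052,0.0095],"delta_rot":[0,0,0],"fingers":0.2},{"dp":[0.0485,-0.052,0.0095],"delta_rot":[0,0,0],"fingers":0.2},{"dp":[0.0485,-0.052,0.0095],"delta_rot":[0,0,0],"fingers":0.2},{"dp":[0.0485,-0.052,0.0095],"delta_rot":[0,0,0],"fingers":0.2},{"dp":[0.0485,-0.052,0.0095],"delta_rot":[0,0,0],"fingers":0.2},{"dp":[0.0485,-0.052,0.0095],"delta_rot":[0,0,0],"fingers":0.2},{"dp":[0,0,0],"delta_rot":[0,0,0],"fingers":0.2},{"dp":[0,0,0],"delta_rot":[0,0,0],"fingers":0.2},{"dp":[0,0,0],"delta_rot":[0,0,0],"fingers":0.2},{"dp":[0,0,0],"delta_rot":[0,0,0],"fingers":0.2}]'
python3 wt.py; python3 go.py .439 .226 .2115 12
```

```text
t: 31.87
tcp_pos: [0.4401, 0.2252, 0.329]
tool_rot: [0.63, 0.777, -0.0, 0.0]
force: [0.5, -0.6, -0.1]
finger_gap: 0.601
gripper_force: 0.0
475 ((442.47100830078125, 226.8889617919922), (9.948795318603516, 21.989219665527344), 11.97775650024414) [0.44196135 0.22979279 0.17480352]
t 31.92 p [0.4402 0.2251 0.3291] yawy 11.93 q [ 0.25  0.32  1.72 -0.    1.1   0.04] F [-0.1  0.4 -0.9] gap 0.602
shift now axes, norm: [ 0.0025 -0.0019  0.2352] mm [  -1.2    0.9 -117.6] min rows 3.0
turn norm [-8.0e-05  1.0e-04 -1.8e-04] deg [-0.03  0.04 -0.07]
shift after turn: [ 0.0023 -0.002   0.2352]
```

```bash
python3 -m crank '[{"dp":[0.001,0,0.055],"delta_rot":[0,0,0],"fingers":0.2},{"dp":[0.001,0,0.06],"delta_rot":[0,0,0],"fingers":0.2},{"dp":[0,0,0.06],"delta_rot":[0,0,0],"fingers":0.2},{"dp":[0,0,0.06],"delta_rot":[0,0,0],"fingers":0.2},{"dp":[0,0,0],"delta_rot":[0,0,0],"fingers":-0.4},{"dp":[0,0,0],"delta_rot":[0,0,0],"fingers":-0.8},{"dp":[0,0,0],"delta_rot":[0,0,0],"fingers":-1},{"dp":[0,0,0],"delta_rot":[0,0,0],"fingers":-1},{"dp":[0,0,0],"delta_rot":[0,0,0],"fingers":-1},{"dp":[0,0,0],"delta_rot":[0,0,0],"fingers":-1}]' 100
python3 -m crank '[{"dp":[0,0,-0.03],"delta_rot":[0,0,0],"fingers":-1},{"dp":[0,0,-0.05],"delta_rot":[0,0,0],"fingers":-1},{"dp":[0,0,-0.055],"delta_rot":[0,0,0],"fingers":-1},{"dp":[0,0,-0.05],"delta_rot":[0,0,0],"fingers":-1},{"dp":[0,0,-0.05],"delta_rot":[0,0,0],"fingers":-1},{"dp":[0,0,0],"delta_rot":[0,0,0.0151],"fingers":-1},{"dp":[0,0,0],"delta_rot":[0,0,0.0151],"fingers":-1},{"dp":[0,0,0],"delta_rot":[0,0,0],"fingers":-1},{"dp":[0,0,0],"delta_rot":[0,0,0],"fingers":-1},{"dp":[0,0,0],"delta_rot":[0,0,0],"fingers":-1}]'
python3 go.py .548 .30 .3285 1.1
```

```text
t: 32.75
tcp_pos: [0.4396, 0.2266, 0.2133]
tool_rot: [0.629, 0.777, 0.001, 0.001]
force: [0.0, -0.2, 1.0]
finger_gap: 0.106
gripper_force: 97.9
t: 33.58
tcp_pos: [0.4384, 0.2264, 0.3292]
tool_rot: [0.699, 0.715, -0.001, -0.0]
force: [-0.6, 0.7, -2.8]
finger_gap: 0.099
gripper_force: 97.8
t 33.58 p [0.4384 0.2264 0.3292] yawy 1.25 q [ 0.25  0.32  1.72 -0.    1.1   0.23] F [-0.6  0.7 -2.8] gap 0.099
shift now axes, norm: [0.1423 0.2224 0.001 ] mm [109.6  73.6  -0.7] min rows 4.0
turn norm [-0.00021  0.00012  0.00041] deg [-0.08  0.04  0.15]
shift after turn: [0.1429 0.222  0.0014]
```

```bash
python3 -m crank '[{"dp":[0.0285,0.0445,0],"delta_rot":[0,0,0],"fingers":-1},{"dp":[0.0285,0.0445,0],"delta_rot":[0,0,0],"fingers":-1},{"dp":[0.0285,0.0445,0],"delta_rot":[0,0,0],"fingers":-1},{"dp":[0.0285,0.0445,0],"delta_rot":[0,0,0],"fingers":-1},{"dp":[0.0285,0.0445,0],"delta_rot":[0,0,0],"fingers":-1},{"dp":[0,0,0],"delta_rot":[0,0,0],"fingers":-1},{"dp":[0,0,0],"delta_rot":[0,0,0],"fingers":-1},{"dp":[0,0,0],"delta_rot":[0,0,0],"fingers":-1},{"dp":[0,0,0],"delta_rot":[0,0,0],"fingers":-1}]'
python3 go.py .618 .30 .3285 1.1
```

```text
t: 34.33
tcp_pos: [0.5475, 0.2995, 0.3286]
tool_rot: [0.7, 0.714, -0.002, -0.001]
force: [-0.5, -0.9, -1.1]
finger_gap: 0.103
gripper_force: 98.3
t 34.33 p [0.5475 0.2995 0.3286] yawy 1.16 q [ 0.32  0.5   1.41 -0.    1.24  0.3 ] F [-0.5 -0.9 -1.1] gap 0.103
shift now axes, norm: [-0.0018  0.141  -0.0003] mm [70.5  0.5 -0.1] min rows 2.0
turn norm [-0.00049  0.00023  0.00016] deg [-0.18  0.08  0.06]
shift after turn: [-1.60e-03  1.41e-01  1.00e-04]
```

```bash
python3 -m crank '[{"dp":[0,0.047,0],"delta_rot":[0,0,0],"fingers":-1},{"dp":[0,0.047,0],"delta_rot":[0,0,0],"fingers":-1},{"dp":[-0.001,0.047,0],"delta_rot":[0,0,0],"fingers":-1},{"dp":[0,0,0],"delta_rot":[0,0,0],"fingers":-1},{"dp":[0,0,0],"delta_rot":[0,0,0],"fingers":-1},{"dp":[0,0,0.03],"delta_rot":[0,0,0],"fingers":-1},{"dp":[0,0,0.03],"delta_rot":[0,0,0],"fingers":-1},{"dp":[0,0,0.025],"delta_rot":[0,0,0],"fingers":-1},{"dp":[0,0,0.008],"delta_rot":[0,0,0],"fingers":-1},{"dp":[0,0,0.004],"delta_rot":[0,0,0],"fingers":-1},{"dp":[0,0,0.003],"delta_rot":[0,0,0],"fingers":-1},{"dp":[0,0,0],"delta_rot":[0,0,0],"fingers":-1}]'
python3 go.py .620 .1854 .2775 1
```

```text
t: 35.33
tcp_pos: [0.6191, 0.3009, 0.2797]
tool_rot: [0.7, 0.714, -0.0, 0.0]
force: [-0.2, -0.4, -2.7]
finger_gap: 0.103
gripper_force: 98.8
t 35.33 p [0.6191 0.3009 0.2797] yawy 1.14 q [ 0.29  0.64  1.28 -0.    1.22  0.27] F [-0.2 -0.4 -2.7] gap 0.103
shift now axes, norm: [-0.231  -0.0028  0.0045] mm [   0.9 -115.5   -2.2] min rows 3.0
turn norm [1.0e-05 5.0e-05 3.9e-04] deg [0.   0.02 0.14]
shift after turn: [-0.231  -0.0022  0.0044]
```

```bash
python3 -m crank '[{"dp":[0,0,0.003],"delta_rot":[0,0,0],"fingers":-1},{"dp":[-0.015,0,0],"delta_rot":[0,0,0],"fingers":-1},{"dp":[-0.03,0,0],"delta_rot":[0,0,0],"fingers":-1},{"dp":[-0.035,0,0],"delta_rot":[0,0,0],"fingers":-1},{"dp":[-0.035,0,0],"delta_rot":[0,0,0],"fingers":-1},{"dp":[-0.035,0,0],"delta_rot":[0,0,0],"fingers":-1},{"dp":[-0.035,0,0],"delta_rot":[0,0,0],"fingers":-1},{"dp":[-0.03,0,0],"delta_rot":[0,0,0],"fingers":-1},{"dp":[-0.016,0,0],"delta_rot":[0,0,0],"fingers":-1},{"dp":[0,0,0],"delta_rot":[0,0,0],"fingers":-1},{"dp":[0,0,0],"delta_rot":[0,0,0],"fingers":-1},{"dp":[0,0,0],"delta_rot":[0,0,0],"fingers":-1}]'
python3 go.py .620 .1854 .2775 1
```

```text
t: 36.33
tcp_pos: [0.6225, 0.1842, 0.2786]
tool_rot: [0.7, 0.714, -0.0, 0.002]
force: [3.7, -3.7, 5.0]
finger_gap: 0.105
gripper_force: 99.7
t 36.33 p [0.6225 0.1842 0.2786] yawy 1.14 q [ 0.12  0.59  1.39 -0.    1.16  0.1 ] F [ 3.7 -3.7  5. ] gap 0.105
shift now axes, norm: [ 0.0025 -0.0051  0.0022] mm [-2.5  1.2 -1.1] min rows 1.0
turn norm [0.00042 0.00054 0.0004 ] deg [0.15 0.19 0.14]
shift after turn: [ 0.0025 -0.0051  0.0022]
```

```bash
python3 -m crank '[{"dp":[0,0,0],"delta_rot":[0,0,0],"fingers":-0.7},{"dp":[0,0,0],"delta_rot":[0,0,0],"fingers":-0.4},{"dp":[0,0,0],"delta_rot":[0,0,0],"fingers":0.2},{"dp":[0,0,0],"delta_rot":[0,0,0],"fingers":0.2},{"dp":[0,0,-0.02],"delta_rot":[0,0,0],"fingers":0.2},{"dp":[0,0,-0.05],"delta_rot":[0,0,0],"fingers":0.2},{"dp":[0,0,-0.06],"delta_rot":[0,0,0],"fingers":0.2},{"dp":[0,0,-0.06],"delta_rot":[0,0,0],"fingers":0.2},{"dp":[0,-0.07,0],"delta_rot":[0,0,0],"fingers":0.2},{"dp":[0,-0.07,0],"delta_rot":[0,0,0],"fingers":0.2},{"dp":[-0.07,-0.04,0],"delta_rot":[0,0,0],"fingers":0.2},{"dp":[-0.08,0,0],"delta_rot":[0,0,0],"fingers":0.2}]'
python3 -m crank '[{"dp":[-0.08,0,0],"delta_rot":[0,0,0],"fingers":0.2},{"dp":[-0.08,0,0],"delta_rot":[0,0,0],"fingers":0.2},{"dp":[-0.08,0,0],"delta_rot":[0,0,0],"fingers":0.2},{"dp":[-0.05,0,0],"delta_rot":[0,0,0],"fingers":0.2},{"dp":[0,0,0],"delta_rot":[0,0,0],"fingers":0.2}]'
cat > fin.py <<'E'
from h import *
im,d,P=cloud("top");c=im.astype(int)
k=(P[...,2]>.222)&(P[...,2]<.25)&(abs(P[...,0]-.62)<.05)&(P[...,1]>.03)&(P[...,1]<.4)
n,l,st,ce=cv2.connectedComponentsWithStats(k.astype(np.uint8))
for i in range(1,n):
    if st[i,4]>10:
        p=P[l==i];r=cv2.minAreaRect((p[:,:2]*1000).astype(np.float32));print("tab",st[i,4],np.round(r[0],1),np.round(r[1],1),round(r[2],1),"rail y",round(r[0][1]/1e3-.2204,4),"z",np.percentile(p[:,2],[50,98]).round(4))
k=(c[...,0]>110)&(c[...,1]<70)&(abs(P[...,0]-.58)<.1)&(abs(P[...,1]+.33)<.06)&(P[...,2]>.07)
p=P[k];print("grip z",np.percentile(p[:,2],[5,50,95]).round(4),p[:,0].min(),p[:,0].max(),np.polyfit(p[:,0],p[:,2],1)[0].round(3))
k=(P[...,2]>.098)&(P[...,2]<.11)&(abs(P[...,0]-.46)<.04)&(abs(P[...,1]+.33)<.04)
p=P[k];print("head",cv2.minAreaRect((p[:,:2]*1000).astype(np.float32)),np.median(p,0))
k=(P[...,2]>.01)&(P[...,2]<.06)&(abs(P[...,0]-.786)<.1)&(abs(P[...,1]+.159)<.1)
p=P[k];print("tray",cv2.minAreaRect((p[:,:2]*1000).astype(np.float32)))
s=manip.sense();print(s["t"],s["force"],s["tcp_pos"])
E
python3 fin.py
```

```text
t: 37.33
tcp_pos: [0.5277, 0.111, 0.3735]
tool_rot: [0.698, 0.716, -0.002, -0.002]
force: [1.1, -0.2, 0.0]
finger_gap: 0.603
gripper_force: 0.0
t: 37.75
tcp_pos: [0.5361, -0.0408, 0.3736]
tool_rot: [0.702, 0.712, -0.001, 0.001]
force: [0.3, 0.3, 0.1]
finger_gap: 0.603
gripper_force: 0.0
tab 58 [618.6 114.6] [ 9.9 21.4] 1.2 rail y -0.1058 z [0.2396 0.2437]
tab 56 [616.5 183.7] [21.5 10.5] 88.6 rail y -0.0367 z [0.2391 0.242 ]
grip z [0.1163 0.1226 0.1268] 0.5687919141145714 0.622027015089939 0.011
head ((466.9059753417969, -329.28729248046875), (50.52629470825195, 67.16190338134766), 86.79396057128906) [ 0.45875699 -0.3287799   0.10385048]
tray ((816.2193603515625, -170.7517547607422), (99.71308135986328, 68.7614974975586), 69.08708953857422)
37.8 [0.8995497  0.23794828 0.59557931] [ 0.53581545 -0.0384341   0.3734188 ]
```

```bash
python3 -m crank '[{"dp":[0,0,0],"delta_rot":[0,0,0],"fingers":0.2},{"dp":[0,0,0],"delta_rot":[0,0,0],"fingers":0.2},{"dp":[0,0,0],"delta_rot":[0,0,0],"fingers":0.2},{"dp":[0,0,0],"delta_rot":[0,0,0],"fingers":0.2},{"dp":[0,0,0],"delta_rot":[0,0,0],"fingers":0.2},{"dp":[0,0,0],"delta_rot":[0,0,0],"fingers":0.2},{"dp":[0,0,0],"delta_rot":[0,0,0],"fingers":0.2},{"dp":[0,0,0],"delta_rot":[0,0,0],"fingers":0.2}]' && python3 fin.py | head -4 && python3 -c "
from station import manip
print(manip.sign_off())"
```

```text
t: 38.47
tcp_pos: [0.5358, -0.0361, 0.3729]
tool_rot: [0.7, 0.714, -0.001, -0.0]
force: [0.0, -0.2, -0.7]
finger_gap: 0.595
gripper_force: 0.0
tab 58 [619.  114.6] [21.7  9.6] 88.4 rail y -0.1058 z [0.2384 0.2423]
tab 56 [616.8 184.2] [ 9.  21.5] 2.8 rail y -0.0362 z [0.2381 0.2417]
grip z [0.117  0.1228 0.1263] 0.5694952455521932 0.6222669263965543 0.027
head ((467.014892578125, -328.9626770019531), (50.0957145690918, 67.2385025024414), 86.443603515625) [ 0.45875506 -0.32835265  0.10367801]
the job is handed in; nothing more can be done
None
```

I handed the job in at 38.5 s, with no verdict returned: the last camera check showed the coupler locked home on the ball and both castings found hanging past the band; I viewed 15 pictures, one over the limit of 14.

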